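# Roll the clock drum into its rest

### The arm

A 6-joint arm with a two-finger parallel gripper is mounted at the origin on the work surface. World frame = base frame: x ahead of the robot, y to its left, z up, the work surface at z = 0. Lengths are in m, angles in rad, forces in N, time in s.
With the tool pointing down it reaches from about 0.325 to 1 m from the base axis. Payload 5.1 kg.
Tool frame: the origin (TCP) lies at the very end of the fingers, on their centre line; the grasp point (between the pads) lies 19 mm behind it; z points along the fingers, y is the direction in which the jaws open and shut (so a half turn about z gives the same grasp; the last joint's range is limited). The gripper opens to 85 mm and grips with 20 to 120 N. Pads are 22 mm wide; open, the fingers measure 114 mm over their backs; the gripper's body (76 mm by 85 mm) begins 54 mm behind the grasp point. The pads swing forward as they close: fully open they stand 13 mm farther back than shut.
Start: joints at [1.027, 0.124, 1.65, -0, 1.367, -0.083], TCP at [0.289, 0.582, 0.231] pointing down, gripper open.
Joint ranges: [-2.61, 2.61], [-1.02, 2.33], [0.03, 2.71], [-1.35, 4.49], [0.32, 2.68], [-2.91, 2.91]. Speed limits (rad/s): [2.57, 2.57, 3.14, 3.14, 3.14, 3.14].

### API

Orientations are given as a 3x3 rotation matrix whose columns are the frame's x, y, z axes.
In Python, from station import arm gives the robot as it stands. The module is installed in compiled form; this text tells all that it offers.
- The arm moves only by the tool drive_tool, never from a script. Its argument "series" is a list of rows, each a list of 5 numbers: the shift along the tool's x, y, z in mm, then the turn about the tool's z in rad, then the opening, from 0 (shut) to 1 (fully open). In form: [[tx, ty, tz, turn, claw], ...]. A call has 1 to 12 rows; each row shifts and turns the commanded pose from where the row before left it, along the tool's axes as they then stand; what a row does not reach is not made up. A row lasts 1/12 s, in which the tool goes at most 41.7 mm and 7.16 degrees, less where a joint would pass 70% of its speed; a pose out of reach is approached as far as the arm can. A call is refused whole if a number of a shift passes 41.7 or a number of a turn 0.125, either way. A call with a gripper value outside its range is refused whole. The fingers move at their own pace and stop on an object; "force" is the grip in N (left out, the last holds). Time passes only in rows, so rows that do not move let the fingers close. It gives the time, the measured TCP pose, the force and the opening at its end, in the units of the state.
- arm.get_obs(): the state, without advancing time (a new reading comes with each control period).
- arm.get_image(name): name is "side" or "top"; returns (picture, depth): 480x640x3 uint8, red, green, blue; 480x640 float32, m along the optical axis (not along the pixel's ray), 0 where there is no reading.
- arm.camera_info(name): a dict with "K" (3x3 intrinsics, pixels), "distortion" ([k1, k2, p1, p2, k3] as OpenCV has them; the pictures are not rectified), "T" (4x4, takes a point from camera to world coordinates). Camera axes: x right, y up, looking along -z (the intrinsics and any distortion apply to the point x, -y, -z); pixel columns grow to the right and rows downward; lengths in m; the calibration is good to about 2 mm. A picture is of the moment at which its call begins. camera_info takes no time and is no camera call.
- arm.job_done(): hands the job in, once; it reports no verdict.
Trained networks look in the newest picture that a camera, given by its name, has taken for a name from the list of things; names that differ only in an ending like _2 or _b are one class to them, and where a whole thing is asked for, a point or a joint stands for the part that bears it (a point fixed in the world has none). Each returns a list of dicts, best first, with "p" (0 to 1); they miss things now and then, are a little off and sometimes report something else, mostly with a low value. They report only what shows in the picture. A call takes as long as a camera call. They do not tell look-alikes from the thing itself.
- arm.recognise(camera, thing): "xyz" ([x, y, z] in m, in world coordinates, good to about 4 mm: the middle of the surface that is visible of it).
The state is a dict: "time": time; "joint_pos": joint angles; "dq": joint speeds; "effort": joint torques, N m; "position": TCP position; "tcp_rot": TCP orientation; "ft_force": force on the tool from outside, world axes, zero at the start; "ft_torque": the same for the moment, N m; "gripper_width": finger opening in m.
Only numpy, scipy, OpenCV 4.12 (cv2) and the standard library are available. Lean on these libraries where they do the work, as an engineer would, in place of code of your own. Each camera call takes 0.05 s, during which the arm holds its last target.

### The job

Take the small steel V-block out of the drum rest and put it in the wooden tray. Then roll the brass clock drum along the bench by pressing lightly on its top with closed fingertips, up the sloped front bar and into the rest, keeping it under control so that it never rolls off on its own. Do not shove the drum from the side, lift it or press hard on its thin shell, and leave everything else on the bench where it is.

Things in the scene. Friction and masses are not known exactly. Their poses are not given: they have to be found in the camera images.
- drum: Closed thin-walled brass drum, a cylinder 94 mm across and 100 mm long, about 0.5 kg, its shell dents above 25 N; lying on the bench 105 to 130 mm from the seat, on the rest's -y side. Origin: its centre (z 47 mm on the bench). x = its axis, parallel to the rest's x within 0.04 rad; y and z turn as it rolls. Rolls freely; on the flat it stays when left at rest, on the slope it rolls back.
- rest: Fixed wooden drum rest: two parallel bars 150 mm long (along its x), across the drum's path (its +y). Origin: on the bench, under the seated drum's axis. Back bar: 12 mm high, y +29 to +49 mm. Between the bars is the bench, z = 0 (cork strip). The seated drum bears on the inner edges of both bars, its underside 2 mm up.
- crest (a point): Middle of the front bar's flat crest at its middle setting, 6 mm up. The bar slopes up from the bench at y = -49 mm (rest frame) to the crest, y = -25 to -19 mm, then drops straight. Screws set the bar's height: the crest is 4.5 to 7.5 mm up, differs each time, is not measured and does not give; set high, the slope's foot is a step of up to 1.5 mm, met by the drum at y = -61 mm. Axes as the rest's.
- seat (a point): Where the drum's centre is when it is seated: the middle of the rest, 49 mm above the bench (the bar's setting shifts it by up to 1.5 mm). Axes as the rest's.
- vblock: Small steel V-block lying between the bars of the rest, 60 mm long (its x axis, along the bars), 26 mm wide (y), 30 mm high with a V channel along its top; solid sides, grasped across the 26 mm. 0.2 kg give or take. Origin at the centre of its underside.
- tray: Fixed open wooden tray, 120 mm (x) by 150 mm (y) outside, walls 5 mm thick and 28 mm high, floor 5 mm thick. Origin at the centre of its underside, on the bench.
- loupe: Black eyepiece loupe, 36 mm across, 34 mm high, standing beside the drum's path; leave alone. Origin under it.
- bezel: Loose steel bezel ring, 48 mm across, 6 mm high; leave alone. Origin under its centre.
- tweezers: Copper-coloured tweezers, 120 mm long (x axis), 6 mm high; leave alone. Origin under the middle.
- movement: Watch movement, 40 mm across, 13 mm high, with a crown on its +x side; leave alone. Origin under its centre.
- driver: Small screwdriver about 120 mm long, lying along its x axis; leave alone.
- oilpot: Small glass jar with a black cap, 40 mm across, 45 mm high; leave alone. Origin under its centre.
- brush: Small brush about 150 mm long, lying along its x axis; leave alone.
Things that resemble listed ones, but are neither listed nor needed, are in the scene too. What is shaped like the vblock but orange or turquoise is not meant.

How it is judged:
By the outcome, as a careful person would: the job done as asked, in the order asked, and still so for the second after the job is handed in, with the robot touching nothing.
It also fails if it takes over 72 s, if anything falls off the work surface, if the arm or the gripper's body presses on something with over 40 N, if the wrist force passes 120 N, or if a joint passes its speed limit or range.

## Working session

There is one attempt and no reset: what is moved stays moved. The work goes in short steps, Python scripts to look and compute and a tool call to move; the robot and the scene stay as the last step left them, time stands still between calls to the robot, and variables do not carry over. Pictures are saved under pics/ and viewed, and the job is handed in when it is done.

Besides the shell and the picture viewer there is one more tool, called after "Emit:" as name(argument=value, ...), one argument or row to a line, values as JSON. drive_tool: Moves the arm, as the interface text tells. Its arguments: {"type":"object","properties":{"series":{"type":"array","items":{"type":"array","items":{"type":"number"}}},"force":{"type":"number"}},"required":["series"]}

```bash
mkdir -p pics; cat > h.py <<'E'
import numpy as np,cv2
from station import arm
def snap(n,f):
    p,d=arm.get_image(n); cv2.imwrite(f'pics/{f}.png',p[:,:,::-1]); np.savez(f'pics/{f}.npz',p=p,d=d); return p,d
def cloud(n,d):
    c=arm.camera_info(n);K=np.array(c['K'],float);D=np.array(c['distortion'],float);T=np.array(c['T'])
    v,u=np.mgrid[0:480,0:640]
    q=cv2.undistortPoints(np.stack([u.ravel(),v.ravel()],1).astype(np.float64)[:,None],K,D)[:,0].reshape(480,640,2)
    P=np.stack([q[...,0]*d,-q[...,1]*d,-d],-1)
    W=P@T[:3,:3].T+T[:3,3]; W[d<=0]=np.nan
    return W
def proj(n,X):
    c=arm.camera_info(n);K=np.array(c['K'],float);D=np.array(c['distortion'],float);T=np.array(c['T'])
    X=np.atleast_2d(X);P=(X-T[:3,3])@T[:3,:3]
    q=P*[1,-1,-1]
    return cv2.projectPoints(q[:,None],np.zeros(3),np.zeros(3),K,D)[0][:,0]
E
python3 - <<'E'
from h import *
np.set_printoptions(precision=4,suppress=True)
for n in('top','side'):
    snap(n,n+'0');print(n,arm.camera_info(n)['T'])
for n,t in(('top','vblock'),('side','vblock'),('top','drum'),('top','rest'),('top','tray'),('side','drum'),('side','rest')):
    for r in arm.recognise(n,t): print(n,t,np.round(r['xyz'],4),round(r['p'],2),proj(n,r['xyz'])[0].round())
o=arm.get_obs();print(o['time'],o['position'],o['tcp_rot'],o['gripper_width'])
E
```

```text
top [[ 0.0702  0.974  -0.2154  0.4024]
 [-0.9975  0.0694 -0.0115 -0.0274]
 [ 0.0038  0.2156  0.9765  0.8115]
 [ 0.      0.      0.      1.    ]]
side [[ 0.9844  0.1176 -0.1307  0.4051]
 [-0.1756  0.6256 -0.7601 -0.8689]
 [-0.0076  0.7712  0.6365  0.7745]
 [ 0.      0.      0.      1.    ]]
top vblock [ 0.3997 -0.0797  0.0296] 0.94 [348. 343.]
top vblock [0.4856 0.1682 0.0218] 0.86 [214. 285.]
top vblock [0.5265 0.0408 0.0309] 0.74 [286. 267.]
top vblock [0.381  0.1319 0.0306] 0.73 [227. 346.]
top vblock [0.5942 0.1864 0.0294] 0.61 [211. 226.]
side vblock [0.5942 0.1774 0.0236] 0.85 [318. 204.]
side vblock [ 0.4013 -0.0917  0.0256] 0.78 [252. 285.]
side vblock [0.5222 0.0333 0.0241] 0.68 [299. 242.]
side vblock [0.3827 0.1272 0.0261] 0.68 [238. 224.]
side vblock [0.4863 0.1597 0.0253] 0.54 [278. 212.]
top drum [ 0.5628 -0.0774  0.0846] 0.59 [354. 246.]
top rest [0.565  0.0381 0.0045] 0.9 [290. 250.]
top tray [0.4934 0.3146 0.0065] 0.89 [139. 277.]
top tray [ 0.6815 -0.0468  0.0314] 0.46 [339. 190.]
side drum [ 0.564  -0.1099  0.0762] 0.81 [328. 263.]
side rest [0.5434 0.0626 0.0041] 0.7 [306. 240.]
0.45 [0.2891 0.5822 0.2313] [[-0.8957  0.4446 -0.    ]
 [ 0.4446  0.8957 -0.    ]
 [-0.     -0.     -1.    ]] 0.0852921123579515
```

View pics/top0.png

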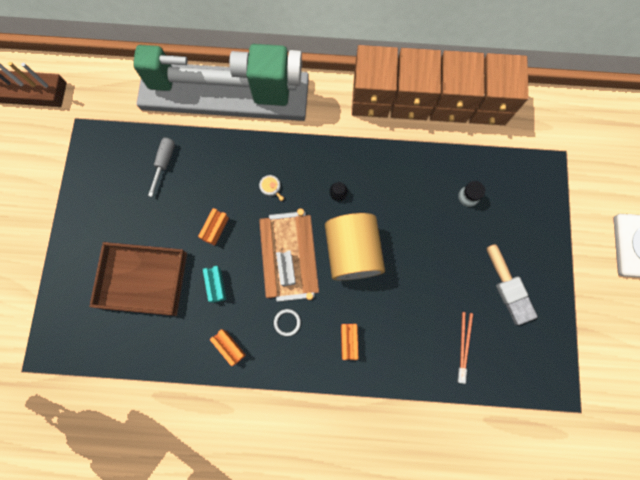

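View pics/side0.png

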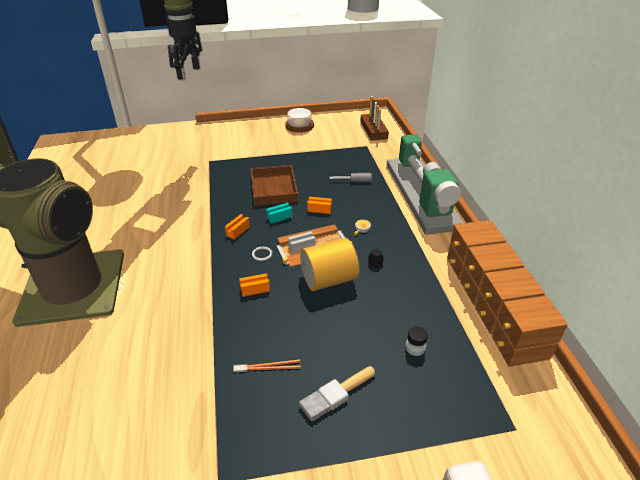

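```bash
python3 - <<'E'
import cv2
a=cv2.imread('pics/top0.png')[170:370,180:400]
cv2.imwrite('pics/crop0.png',cv2.resize(a,None,fx=3,fy=3,interpolation=cv2.INTER_CUBIC)[:600,:660])
E
```

```text
(no output)
```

View pics/crop0.png

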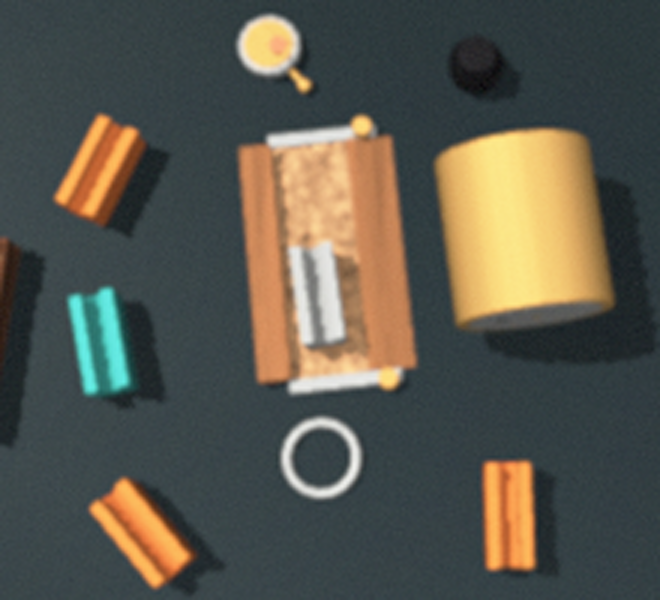

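The steel V-block, grey and between the bars, is at top (287,267). The look-alikes are orange at (213,227), (227,347) and (349,342), and turquoise at (214,285). The crop confirms the grey one. Next I measure the geometry.

```bash
python3 - <<'E'
from h import *
from scipy.optimize import least_squares
np.set_printoptions(precision=4,suppress=True)
for n in('top','side'):
    z=np.load(f'pics/{n}0.npz');p=z['p'].astype(int);d=z['d'];W=cloud(n,d)
    ok=np.isfinite(W[...,2])
    hsv=cv2.cvtColor(z['p'],cv2.COLOR_RGB2HSV)
    X,Y,Z=W[...,0],W[...,1],W[...,2]
    # bench level near
    b=ok&(X>.45)&(X<.7)&(Y>-.3)&(Y<-.18)&(hsv[...,2]<70); print(n,'bench z',np.nanmedian(Z[b]),np.nanstd(Z[b]))
    # drum
    m=ok&(X>.48)&(X<.65)&(Y>-.16)&(Y<.0)&(Z>.03)&(hsv[...,1]>90)&(hsv[...,2]>90)
    m=cv2.erode(m.astype(np.uint8),np.ones((5,5)))>0
    P=W[m]
    f=lambda q:np.hypot((P[:,1]-q[0]-q[1]*(P[:,0]-.56))/np.sqrt(1+q[1]**2),P[:,2]-q[2])-.047
    r=least_squares(f,[-.08,0,.047],loss='soft_l1',f_scale=.002);print(n,'drum yc@x=.56,slope,zc',r.x,'x range',np.percentile(P[:,0],[.5,99.5]),'rms',np.sqrt(np.mean(r.fun**2)),len(P))
    # rest bars
    def rect(mask,name):
        P=W[mask]
        (c,s,a)=cv2.minAreaRect((P[:,:2]*1000).astype(np.float32));print(n,name,np.array(c),np.array(s),a,'z',np.percentile(P[:,2],[5,50,95]),len(P))
    wood=ok&(X>.45)&(X<.7)&(Y>-.05)&(Y<.11)&(hsv[...,1]>110)&(hsv[...,2]>80)&(Z<.02)
    rect(wood&(Z>.0085)&(Y>.045),'backbar'); rect(wood&(Z>-.005)&(Y<.07),'woodall')
    v=ok&(X>.47)&(X<.58)&(Y>.0)&(Y<.08)&(Z>.016); rect(v,'vblock')
    t=ok&(X>.4)&(X<.6)&(Y>.2)&(Y<.42)&(Z>.018); rect(t,'tray')
E
```

```text
top bench z 0.0004857341206410126 0.005438145854665422
top drum yc@x=.56,slope,zc [-0.0813  0.2032  0.0465] x range [0.5173 0.618 ] rms 0.0010472379511422486 2290
top backbar [587.0286  79.3578] [226.286   38.4836] 2.3736653327941895 z [0.0096 0.0119 0.0142] 979
top woodall [575.1075  11.6713] [116.8262 203.8259] 89.6603775024414 z [-0.0005  0.0028  0.0117] 2476
top vblock [528.0582  42.8272] [60.4592 25.9592] 12.75119686126709 z [0.0174 0.0279 0.0313] 472
top tray [512.2548 293.5723] [183.5583 167.5512] 88.62129974365234 z [0.0198 0.0268 0.0296] 1117
side bench z 0.044430788937325716 0.01962323342624258
side drum yc@x=.56,slope,zc [-0.0812  0.2     0.0479] x range [0.5267 0.6215] rms 0.0015819594070113645 1435
side backbar [587.6073  76.9664] [225.7263  45.5897] 4.790333271026611 z [0.0097 0.0131 0.0162] 332
side woodall [572.6183  16.5444] [108.5652 197.3313] 88.37195587158203 z [0.0006 0.0039 0.0135] 478
side vblock [525.5881  44.5667] [88.1785 49.7237] 0.09604284912347794 z [0.0176 0.0275 0.0329] 305
side tray [515.6503 294.9844] [186.8005 170.7573] 88.66626739501953 z [0.0189 0.026  0.031 ] 449
```

```bash
python3 - <<'E'
from h import *
np.set_printoptions(precision=4,suppress=True)
n='top'
z=np.load(f'pics/{n}0.npz');d=z['d'];W=cloud(n,d);p=z['p']
ok=np.isfinite(W[...,2]);hsv=cv2.cvtColor(p,cv2.COLOR_RGB2HSV);X,Y,Z=W[...,0],W[...,1],W[...,2]
# image polygons
def comp(mask,seed):
    k,l=cv2.connectedComponents(mask.astype(np.uint8)); return l==l[seed[1],seed[0]]
dark=(hsv[...,2]<75)
wood=ok&(hsv[...,1]>70)&(hsv[...,2]>90)
for nm,x0,x1,y0,y1,zl in (('back',256,276,210,304,(.009,.016)),):
    m=np.zeros_like(ok);m[y0:y1,x0:x1]=1
    m&=ok&(Z>zl[0])&(Z<zl[1])&(hsv[...,2]>80)
    P=W[m];print(nm,cv2.minAreaRect((P[:,:2]*1000).astype(np.float32)),len(P),np.median(P[:,2]))
    # long axis regress
    l=cv2.fitLine((P[:,:2]*1000).astype(np.float32),cv2.DIST_L1,0,.01,.01).ravel();print(l,np.arctan2(l[1],l[0]))
# front bar: section profile in frame yaw
for yaw in(.2,):
    c,s=np.cos(yaw),np.sin(yaw);O=np.array([.565,.045])
    xr=(X-O[0])*c+(Y-O[1])*s; yr=-(X-O[0])*s+(Y-O[1])*c
    m=ok&(xr>.02)&(xr<.06)&(yr>-.08)&(yr<.08)
    for a in np.arange(-.075,.075,.003):
        q=m&(yr>=a)&(yr<a+.003)
        if q.sum()>3:print(round(a+.0015,4),q.sum(),np.median(Z[q]).round(4),p[q].mean(0).round())
    # bars ends
m=np.zeros_like(ok);m[240:320,90:190]=1
m[:]=0;m[235:325,85:192]=1
q=m&ok&(Z>.02)&(Z<.035)
P=W[q];r=cv2.minAreaRect((P[:,:2]*1000).astype(np.float32));print('tray',r)
E
```

```text
back ((548.78369140625, 78.69986724853516), (150.268310546875, 20.308137893676758), 10.362637519836426) 831 0.011746921588727921
[  0.9841   0.1777 553.0444  79.4906] 0.17867094
-0.0735 31 0.0008 [47. 59. 63.]
-0.0705 30 0.0004 [47. 60. 63.]
-0.0675 31 0.0004 [47. 60. 63.]
-0.0645 30 0.0003 [47. 59. 63.]
-0.0615 30 0.0006 [48. 60. 64.]
-0.0585 31 0.0002 [46. 59. 63.]
-0.0555 31 0.0003 [58. 63. 64.]
-0.0525 29 0.0007 [131.  97.  74.]
-0.0495 33 0.001 [193. 130.  86.]
-0.0465 30 0.0015 [192. 128.  84.]
-0.0435 33 0.0027 [181. 121.  80.]
-0.0405 31 0.0037 [178. 119.  78.]
-0.0375 33 0.0039 [189. 126.  83.]
-0.0345 33 0.0052 [193. 129.  84.]
-0.0315 31 0.0053 [195. 130.  86.]
-0.0285 32 0.0063 [203. 135.  89.]
-0.0255 31 0.0061 [214. 145.  97.]
-0.0225 31 0.0029 [228. 171. 120.]
-0.0195 30 0.0015 [240. 192. 137.]
-0.0165 33 0.0012 [239. 193. 138.]
-0.0135 28 0.0012 [235. 186. 132.]
-0.0105 31 0.0018 [229. 177. 126.]
-0.0075 30 0.0017 [227. 177. 126.]
-0.0045 32 0.0013 [228. 176. 126.]
-0.0015 29 0.0012 [224. 170. 122.]
0.0015 33 0.0014 [222. 170. 121.]
0.0045 32 0.001 [226. 174. 124.]
0.
[... 156 characters left out ...]
150. 107.]
0.0225 30 0.0012 [155. 116.  82.]
0.0255 40 0.009 [183. 125.  84.]
0.0285 33 0.0112 [212. 141.  93.]
0.0315 31 0.0118 [200. 133.  88.]
0.0345 34 0.0116 [194. 129.  85.]
0.0375 30 0.0118 [203. 136.  89.]
0.0405 34 0.0123 [210. 141.  93.]
0.0435 30 0.012 [186. 127.  87.]
0.0465 19 0.002 [114.  90.  75.]
0.0495 32 0.0004 [60. 67. 69.]
0.0525 32 0.0002 [53. 65. 69.]
0.0555 31 0.001 [54. 66. 69.]
0.0585 31 0.0005 [55. 66. 69.]
0.0615 33 0.0009 [54. 66. 69.]
0.0645 29 0.0007 [55. 66. 70.]
0.0675 32 0.0003 [55. 66. 69.]
0.0705 31 0.0006 [56. 67. 70.]
0.0735 33 0.0005 [55. 67. 69.]
tray ((489.84259033203125, 310.45391845703125), (150.86953735351562, 121.93412780761719), 88.63848876953125)
```

Rest: (0.556, 0.040), yaw 0.18. The drum sits at rest y ≈ −120 mm, yaw ≈ 0.20. V-block: (0.528, 0.043), yaw about 0.2. Tray: (0.490, 0.310). All of these match the given sizes. Now turning the tool.

Emit:
drive_tool(
  series=[
    [0, 0, 0, -0.11, 1],
    [0, 0, 0, -0.11, 1],
    [0, 0, 0, -0.11, 1],
    [0, 0, 0, -0.11, 1],
    [0, 0, 0, -0.11, 1],
    [0, 0, 0, -0.11, 1],
  ],
)

```text
time: 0.95
position: [0.289, 0.5822, 0.2313]
tcp_rot: [[-0.979, -0.203, -0.0], [-0.203, 0.979, 0.0], [-0.0, 0.0, -1.0]]
ft_force: [-1.0, 0.1, 0.9]
gripper_width: 0.0852
```

```bash
cat >> h.py <<'E'
def go(x,y,z,yaw=None):
    """yaw = world angle of tool y minus pi/2"""
    o=arm.get_obs();R=np.array(o['tcp_rot']);p=np.array(o['position'])
    a=np.arctan2(R[1,1],R[0,1])-np.pi/2
    print('t',round(o['time'],2),'pos',(p*1000).round(1),'yaw',round(a,4),'tilt',R[:,2].round(4),'ft',np.round(o['ft_force'],2),'w',round(o['gripper_width']*1000,1))
    if yaw is not None:
        dt=-((yaw-a+np.pi/2)%np.pi-np.pi/2); print('turn',round(dt,4))
    print('shift now-axes',(R.T@(np.array([x,y,z])-p)*1000).round(1))
E
python3 -c "
from h import *
go(.528,.043,.231,.21)"
```

```text
t 0.95 pos [289.  582.2 231.3] yaw 0.2047 tilt [-0.e+00  1.e-04 -1.e+00] ft [-1.01  0.08  0.89] w 85.2
turn -0.0053
shift now-axes [-1.244e+02 -5.765e+02  3.000e-01]
```

Emit:
drive_tool(
  series=[
    [-8, -36, 0, 0, 1],
    [-8, -36, 0, 0, 1],
    [-8, -36, 0, 0, 1],
    [-8, -36, 0, 0, 1],
    [-8, -36, 0, 0, 1],
    [-8, -36, 0, 0, 1],
    [-8, -36, 0, 0, 1],
    [-8, -36, 0, 0, 1],
    [-8, -36, 0, 0, 1],
    [-8, -36, 0, 0, 1],
    [-8, -36, 0, 0, 1],
    [-8, -36, 0, 0, 0.6],
  ],
)

```text
time: 1.95
position: [0.4691, 0.176, 0.2317]
tcp_rot: [[-0.98, -0.198, 0.001], [-0.198, 0.98, 0.0], [-0.001, 0.0, -1.0]]
ft_force: [0.6, 0.0, -0.1]
gripper_width: 0.0755
```

Emit:
drive_tool(
  series=[
    [-8, -36, 0, 0, 0.6],
    [-8, -36, 10, 0, 0.6],
    [-6, -36, 15, 0, 0.6],
    [-6, -36, 15, 0, 0.6],
    [0, 0, 20, 0, 0.6],
    [0, 0, 20, 0, 0.6],
    [0, 0, 20, 0, 0.6],
    [0, 0, 20, 0, 0.6],
    [0, 0, 20, 0, 0.6],
    [0, 0, 0, 0, 0.6],
  ],
)

```text
time: 2.78
position: [0.5214, 0.0421, 0.0869]
tcp_rot: [[-0.98, -0.198, -0.008], [-0.198, 0.98, 0.0], [0.008, 0.002, -1.0]]
ft_force: [-1.6, -0.1, -0.5]
gripper_width: 0.0511
```

```bash
python3 -c "
from h import *
go(.528,.043,.013,.21)
p,d=snap('top','t1');snap('side','s1')
import cv2
a=cv2.imread('pics/s1.png')[180:320,220:400];b=cv2.imread('pics/t1.png')[190:330,210:390]
cv2.imwrite('pics/c1.png',np.vstack([cv2.resize(a,None,fx=2,fy=2),cv2.resize(b,None,fx=2,fy=2)]))"
```

```text
t 2.78 pos [521.4  42.1  86.9] yaw 0.1989 tilt [-8.1e-03  2.0e-04 -1.0e+00] ft [-1.57 -0.09 -0.54] w 51.1
turn -0.0111
shift now-axes [-7.3 -0.5 73.8]
```

View pics/c1.png

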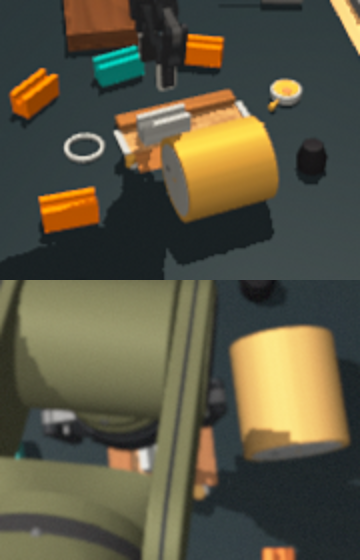

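The side crop shows the open fingers above the grey V-block, and the loupe, bezel and drum are clear. Descending.

Emit:
drive_tool(
  series=[
    [0, 0, 0, -0.01, 0.6],
    [0, 0, 0, 0, 0.6],
  ],
)

```text
time: 3.05
position: [0.5259, 0.0421, 0.0933]
tcp_rot: [[-0.978, -0.208, 0.003], [-0.208, 0.978, -0.0], [-0.003, -0.001, -1.0]]
ft_force: [0.5, -0.2, 1.2]
gripper_width: 0.0512
```

```bash
python3 -c "
from h import *
go(.528,.043,.013,.21)"
```

```text
t 3.05 pos [525.9  42.1  93.3] yaw 0.2099 tilt [ 3.4e-03 -1.0e-04 -1.0e+00] ft [ 0.53 -0.24  1.19] w 51.2
turn -0.0001
shift now-axes [-1.9  0.5 80.3]
```

Emit:
drive_tool(
  series=[
    [-1, 0, 10, 0, 0.6],
    [-1, 1, 15, 0, 0.6],
    [0, 0, 15, 0, 0.6],
    [0, 0, 12, 0, 0.6],
    [0, 0, 8, 0, 0.6],
    [0, 0, 4, 0, 0.6],
    [0, 0, 0, 0, 0.6],
    [0, 0, 0, 0, 0.6],
    [0, 0, 0, 0, 0.6],
  ],
)

```text
time: 3.8
position: [0.5271, 0.0435, 0.0282]
tcp_rot: [[-0.978, -0.208, 0.002], [-0.208, 0.978, -0.0], [-0.002, -0.0, -1.0]]
ft_force: [0.3, -0.2, 0.6]
gripper_width: 0.0515
```

```bash
python3 -c "
from h import *
go(.528,.043,.013,.21)
p,d=snap('side','s2')
a=cv2.imread('pics/s2.png')[190:290,240:390]
cv2.imwrite('pics/c2.png',cv2.resize(a,None,fx=5,fy=5,interpolation=2))"
```

```text
t 3.8 pos [527.1  43.5  28.2] yaw 0.2092 tilt [ 0.0016 -0.     -1.    ] ft [ 0.34 -0.25  0.59] w 51.5
turn -0.0008
shift now-axes [-0.8 -0.7 15.2]
```

View pics/c2.png

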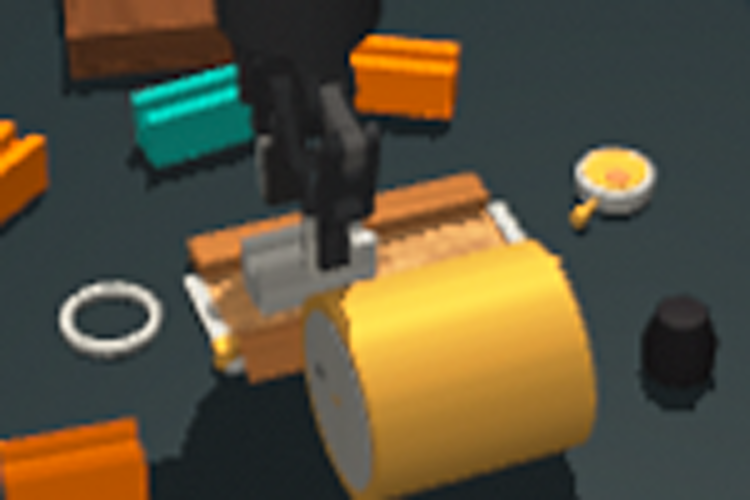

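Emit:
drive_tool(
  series=[
    [-1, 0, 5, 0, 0.6],
    [0, 0, 5, 0, 0.6],
    [0, 0, 4, 0, 0.6],
    [0, 0, 0, 0, 0.6],
    [0, 0, 0, 0, 0.6],
  ],
  force=40,
)

```text
time: 4.27
position: [0.5268, 0.0437, 0.0127]
tcp_rot: [[-0.978, -0.208, -0.001], [-0.208, 0.978, 0.0], [0.001, 0.0, -1.0]]
ft_force: [0.7, -0.5, 0.7]
gripper_width: 0.0511
```

Emit:
drive_tool(
  series=[
    [0, 0, 0, 0, 0.45],
    [0, 0, 0, 0, 0.35],
    [0, 0, 0, 0, 0.2],
    [0, 0, 0, 0, 0.2],
    [0, 0, 0, 0, 0.2],
    [0, 0, 0, 0, 0.2],
  ],
  force=40,
)

```text
time: 4.77
position: [0.5278, 0.0437, 0.0138]
tcp_rot: [[-0.978, -0.208, 0.001], [-0.208, 0.978, -0.0], [-0.001, -0.0, -1.0]]
ft_force: [0.4, -0.6, 1.8]
gripper_width: 0.0249
```

```bash
python3 -c "
from h import *
go(.528,.043,.013,.21)
p,d=snap('side','s3')
a=cv2.imread('pics/s3.png')[190:290,240:390]
cv2.imwrite('pics/c3.png',cv2.resize(a,None,fx=5,fy=5,interpolation=2))"
```

```text
t 4.77 pos [527.8  43.7  13.8] yaw 0.2092 tilt [ 1.e-03 -1.e-04 -1.e+00] ft [ 0.4  -0.59  1.76] w 24.9
turn -0.0008
shift now-axes [-0.1 -0.7  0.8]
```

View pics/c3.png

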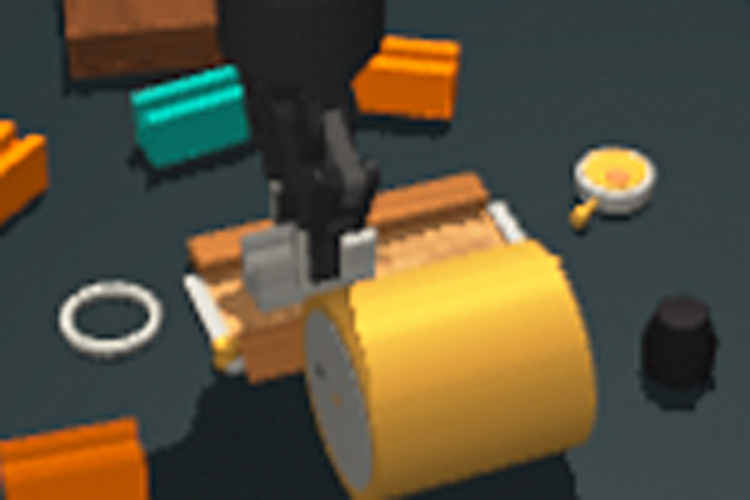

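The fingers stopped at about 25 mm with the block between them. Lifting.

Emit:
drive_tool(
  series=[
    [0, 0, 0, 0, 0.2],
    [0, 0, 0, 0, 0.2],
    [0, 0, -5, 0, 0.2],
    [0, 0, -10, 0, 0.2],
    [0, 0, -15, 0, 0.2],
    [0, 0, -20, 0, 0.2],
    [0, 0, -20, 0, 0.2],
    [0, 0, -20, 0, 0.2],
    [0, 0, -10, 0, 0.2],
    [0, 0, 0, 0, 0.2],
    [0, 0, 0, 0, 0.2],
  ],
  force=60,
)

```text
time: 5.73
position: [0.5272, 0.0438, 0.1134]
tcp_rot: [[-0.978, -0.208, 0.0], [-0.208, 0.978, 0.0], [-0.0, -0.0, -1.0]]
ft_force: [1.1, 0.5, -2.2]
gripper_width: 0.0249
```

```bash
python3 -c "
from h import *
go(.490,.310,.114,.21)
p,d=snap('side','s4')
a=cv2.imread('pics/s4.png')[150:290,220:400]
cv2.imwrite('pics/c4.png',cv2.resize(a,None,fx=4,fy=4,interpolation=2))"
```

```text
t 5.73 pos [527.2  43.8 113.4] yaw 0.2092 tilt [ 4.e-04  1.e-04 -1.e+00] ft [ 1.11  0.55 -2.18] w 24.9
turn -0.0008
shift now-axes [-18.9 268.1  -0.6]
```

View pics/c4.png

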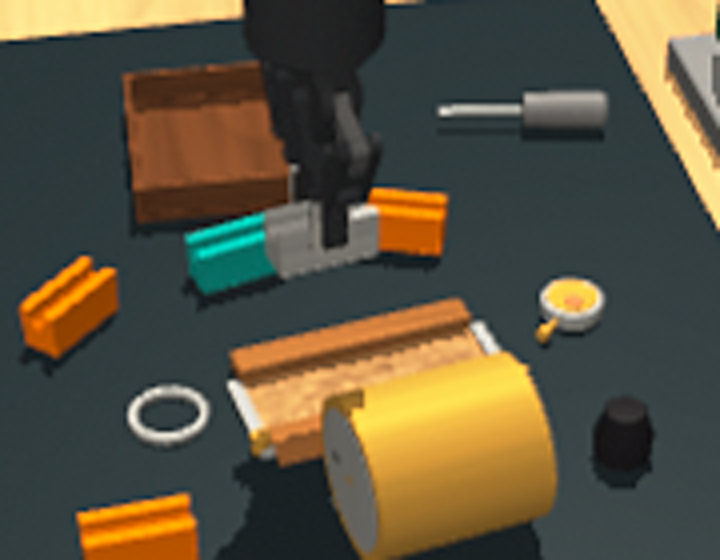

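Emit:
drive_tool(
  series=[
    [-2, 15, 0, 0, 0.2],
    [-2, 30, 0, 0, 0.2],
    [-2, 30, 0, 0, 0.2],
    [-2, 30, 0, 0, 0.2],
    [-2, 30, 0, 0, 0.2],
    [-2, 30, 0, 0, 0.2],
    [-2, 30, 0, 0, 0.2],
    [-2, 30, 0, 0, 0.2],
    [-2, 28, 0, 0, 0.2],
    [-1, 15, 0, 0, 0.2],
    [0, 0, 0, 0, 0.2],
    [0, 0, 0, 0, 0.2],
  ],
)

```text
time: 6.78
position: [0.4893, 0.3097, 0.1117]
tcp_rot: [[-0.978, -0.209, -0.002], [-0.209, 0.978, -0.002], [0.003, -0.001, -1.0]]
ft_force: [-0.2, -0.4, -2.5]
gripper_width: 0.0246
```

Emit:
drive_tool(
  series=[
    [0, 0, 10, 0, 0.2],
    [0, 0, 20, 0, 0.2],
    [0, 0, 20, 0, 0.2],
    [0, 0, 15, 0, 0.2],
    [0, 0, 12, 0, 0.2],
    [0, 0, 7, 0, 0.2],
    [0, 0, 5, 0, 0.2],
    [0, 0, 0, 0, 0.2],
    [0, 0, 0, 0, 0.2],
  ],
)

```text
time: 7.53
position: [0.4907, 0.3098, 0.0247]
tcp_rot: [[-0.978, -0.207, 0.001], [-0.207, 0.978, 0.0], [-0.001, 0.0, -1.0]]
ft_force: [-0.1, -0.5, -2.3]
gripper_width: 0.0243
```

```bash
python3 -c "
from h import *
go(.490,.310,.0195,.21)
p,d=snap('side','s5')
a=cv2.imread('pics/s5.png')[130:250,220:400]
cv2.imwrite('pics/c5.png',cv2.resize(a,None,fx=4,fy=4,interpolation=2))"
```

```text
t 7.53 pos [490.7 309.8  24.7] yaw 0.2089 tilt [ 6.e-04  3.e-04 -1.e+00] ft [-0.13 -0.54 -2.33] w 24.3
turn -0.0011
shift now-axes [0.6 0.4 5.2]
```

View pics/c5.png

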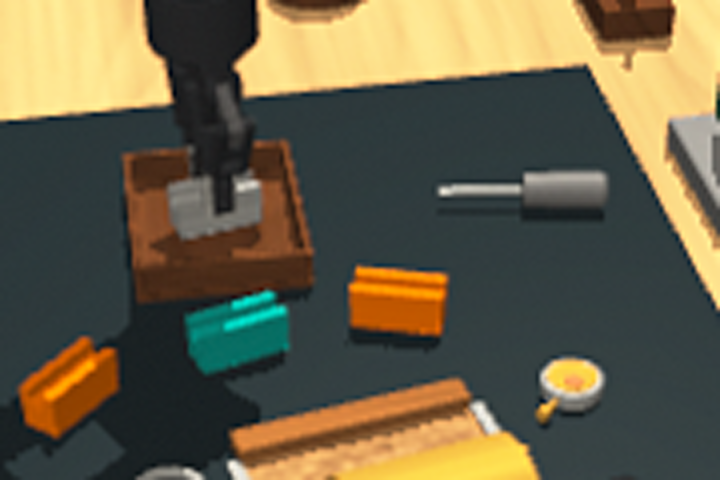

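Emit:
drive_tool(
  series=[
    [0, 0, 2, 0, 0.2],
    [0, 0, 2, 0, 0.2],
    [0, 0, 1, 0, 0.2],
    [0, 0, 0, 0, 0.2],
    [0, 0, 0, 0, 0.2],
  ],
)

```text
time: 8.0
position: [0.4901, 0.3099, 0.0193]
tcp_rot: [[-0.978, -0.208, -0.0], [-0.208, 0.978, -0.0], [0.0, -0.0, -1.0]]
ft_force: [-0.7, -0.1, -2.6]
gripper_width: 0.0244
```

Emit:
drive_tool(
  series=[
    [0, 0, 1, 0, 0.2],
    [0, 0, 0, 0, 0.2],
    [0, 0, 0, 0, 0.2],
  ],
)

```text
time: 8.25
position: [0.4905, 0.31, 0.0189]
tcp_rot: [[-0.978, -0.208, 0.0], [-0.208, 0.978, 0.0], [-0.0, 0.0, -1.0]]
ft_force: [-1.6, -0.5, 1.7]
gripper_width: 0.0245
```

Contact: the force z moved from −2.6 to +1.7 N. Releasing and rising.

Emit:
drive_tool(
  series=[
    [0, 0, 0, 0, 0.3],
    [0, 0, 0, 0, 0.4],
    [0, 0, 0, 0, 0.6],
    [0, 0, 0, 0, 0.6],
    [0, 0, 0, 0, 0.6],
    [0, 0, -10, 0, 0.6],
    [0, 0, -25, 0, 0.6],
    [0, 0, -30, 0, 0.6],
    [0, 0, -30, 0, 0.6],
    [0, 0, -30, 0, 0.6],
    [0, 0, -25, 0, 0.3],
    [0, 0, 0, 0, 0],
  ],
)

```text
time: 9.25
position: [0.4936, 0.3116, 0.1766]
tcp_rot: [[-0.978, -0.208, 0.011], [-0.208, 0.978, 0.006], [-0.012, 0.003, -1.0]]
ft_force: [0.4, 0.2, 1.0]
gripper_width: 0.0277
```

```bash
python3 - <<'E'
from h import *
from scipy.optimize import least_squares
p,d=snap('top','t6');W=cloud('top',d)
X,Y,Z=[W[...,i] for i in range(3)];ok=np.isfinite(Z);hsv=cv2.cvtColor(p,cv2.COLOR_RGB2HSV)
m=ok&(X>.48)&(X<.65)&(Y>-.16)&(Y<.0)&(Z>.03)&(hsv[...,1]>90)&(hsv[...,2]>90)
m=cv2.erode(m.astype(np.uint8),np.ones((5,5)))>0;P=W[m]
f=lambda q:np.hypot((P[:,1]-q[0]-q[1]*(P[:,0]-.56))/np.sqrt(1+q[1]**2),P[:,2]-q[2])-.047
print(least_squares(f,[-.08,0,.047],loss='soft_l1',f_scale=.002).x)
go(.57,-.08,.15,.19)
# drum axis extents
a=np.arctan(.2);s=(P[:,0]-.56)*np.cos(a)+(P[:,1]+.081)*np.sin(a);print(np.percentile(s,[0.2,1,99,99.8]))
E
```

```text
[-0.08140622  0.20040905  0.04648779]
t 9.3 pos [492.5 311.  173.5] yaw 0.2092 tilt [ 0.0077  0.0039 -1.    ] ft [ 0.04 -0.63 -0.1 ] w 20.8
turn 0.0192
shift now-axes [   5.5 -398.6   22.6]
[-0.03850898 -0.03795479  0.05434691  0.05549456]
```

View pics/t6.png

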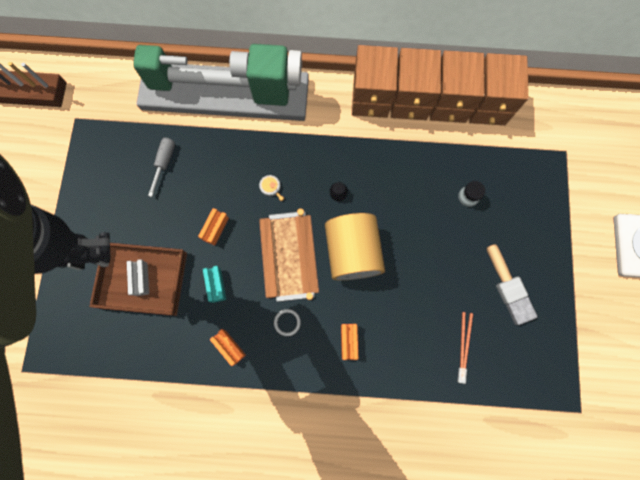

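The V-block is in the tray at top (137,278), and the drum is untouched at (354,246). Next I bring the closed fingertips above the drum.

Emit:
drive_tool(
  series=[
    [0, -15, 0, 0.01, 0],
    [0, -33, 0, 0, 0],
    [0, -35, 0, 0, 0],
    [0, -35, 0, 0, 0],
    [0, -35, 0, 0, 0],
    [0, -35, 0, 0, 0],
    [0, -35, 0, 0, 0],
    [0, -35, 0, 0, 0],
    [0, -35, 0, 0, 0],
    [1, -35, 0, 0, 0],
    [2, -35, 0, 0, 0],
    [2, -20, 0, 0, 0],
  ],
  force=60,
)

```text
time: 10.3
position: [0.5607, -0.0696, 0.1672]
tcp_rot: [[-0.981, -0.196, -0.002], [-0.196, 0.981, -0.0], [0.002, -0.0, -1.0]]
ft_force: [0.4, 0.9, -0.2]
gripper_width: 0.0003
```

Emit:
drive_tool(
  series=[
    [0, -10, 5, 0, 0],
    [0, -5, 10, 0, 0],
    [0, 0, 10, 0, 0],
    [0, 0, 5, 0, 0],
    [0, 0, 0, 0, 0],
    [0, 0, 0, 0, 0],
    [0, 0, 0, 0, 0],
  ],
)

```text
time: 10.88
position: [0.5643, -0.0803, 0.1384]
tcp_rot: [[-0.98, -0.199, 0.0], [-0.199, 0.98, 0.0], [-0.0, 0.0, -1.0]]
ft_force: [-0.6, 0.2, 1.0]
gripper_width: 0.0001
```

```bash
python3 -c "
from h import *
go(.568,-.080,.1,.198)
p,d=snap('side','s7')
a=cv2.imread('pics/s7.png')[180:300,270:420]
cv2.imwrite('pics/c7.png',cv2.resize(a,None,fx=5,fy=5,interpolation=2))"
```

```text
t 10.88 pos [564.3 -80.3 138.4] yaw 0.2007 tilt [ 1.e-04  1.e-04 -1.e+00] ft [-0.64  0.17  1.04] w 0.1
turn 0.0027
shift now-axes [-3.6 -0.5 38.4]
```

View pics/c7.png

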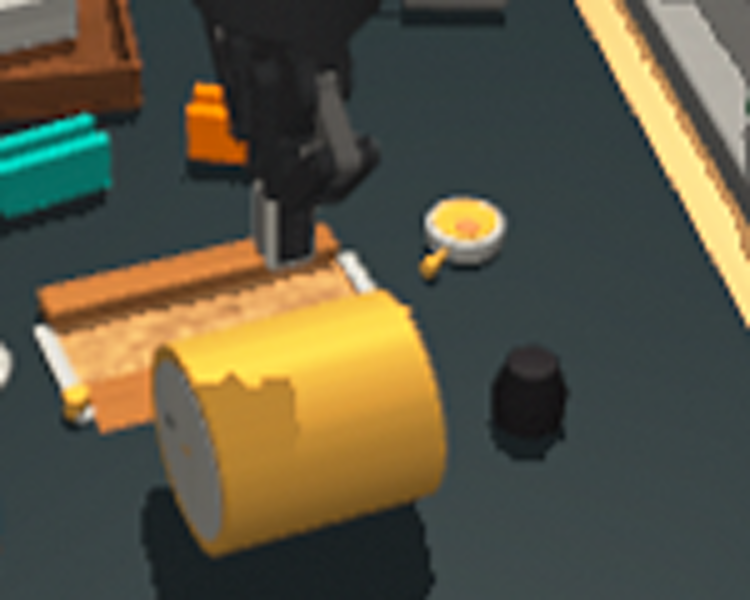

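Emit:
drive_tool(
  series=[
    [-2, -5, 5, 0, 0],
    [-2, -5, 12, 0, 0],
    [0, 0, 10, 0, 0],
    [0, 0, 6, 0, 0],
    [0, 0, 4, 0, 0],
    [0, 0, 0, 0, 0],
    [0, 0, 0, 0, 0],
    [0, 0, 0, 0, 0],
  ],
)

```text
time: 11.6
position: [0.5704, -0.0903, 0.1016]
tcp_rot: [[-0.98, -0.198, 0.001], [-0.198, 0.98, -0.0], [-0.0, -0.0, -1.0]]
ft_force: [0.1, 0.6, -0.5]
gripper_width: -0.0002
```

Emit:
drive_tool(
  series=[
    [0, 0, 2, 0, 0],
    [0, 0, 0, 0, 0],
    [0, 0, 0, 0, 0],
  ],
)

```text
time: 11.85
position: [0.5703, -0.0903, 0.0996]
tcp_rot: [[-0.98, -0.198, 0.0], [-0.198, 0.98, -0.0], [-0.0, -0.0, -1.0]]
ft_force: [-0.5, 0.1, -0.2]
gripper_width: 0.0
```

Emit:
drive_tool(
  series=[
    [0, 0, 2, 0, 0],
    [0, 0, 0, 0, 0],
    [0, 0, 0, 0, 0],
  ],
)

```text
time: 12.1
position: [0.57, -0.0902, 0.0972]
tcp_rot: [[-0.98, -0.198, -0.0], [-0.198, 0.98, 0.0], [0.0, 0.0, -1.0]]
ft_force: [0.0, 0.6, -0.8]
gripper_width: 0.0001
```

Emit:
drive_tool(
  series=[
    [0, 0, 1, 0, 0],
    [0, 0, 1, 0, 0],
    [0, 0, 0, 0, 0],
    [0, 0, 0, 0, 0],
  ],
)

```text
time: 12.43
position: [0.57, -0.0903, 0.0952]
tcp_rot: [[-0.98, -0.198, -0.0], [-0.198, 0.98, 0.0], [0.0, 0.0, -1.0]]
ft_force: [-0.1, 0.4, 0.4]
gripper_width: -0.0003
```

Emit:
drive_tool(
  series=[
    [0, 0, 1, 0, 0],
    [0, 0, 0, 0, 0],
    [0, 0, 0, 0, 0],
  ],
)

```text
time: 12.68
position: [0.5701, -0.0903, 0.0942]
tcp_rot: [[-0.98, -0.198, -0.0], [-0.198, 0.98, 0.0], [0.0, 0.0, -1.0]]
ft_force: [0.2, 0.1, -1.0]
gripper_width: -0.0002
```

Emit:
drive_tool(
  series=[
    [0, 0, 0.6, 0, 0],
    [0, 0, 0, 0, 0],
    [0, 0, 0, 0, 0],
  ],
)

```text
time: 12.93
position: [0.5703, -0.0904, 0.0939]
tcp_rot: [[-0.98, -0.198, 0.0], [-0.198, 0.98, -0.0], [-0.0, -0.0, -1.0]]
ft_force: [0.1, -0.5, 0.0]
gripper_width: -0.0001
```

Emit:
drive_tool(
  series=[
    [0, 0, 0.5, 0, 0],
    [0, 0, 0, 0, 0],
    [0, 0, 0, 0, 0],
  ],
)

```text
time: 13.18
position: [0.5704, -0.0905, 0.0938]
tcp_rot: [[-0.98, -0.198, 0.0], [-0.198, 0.98, -0.0], [-0.0, -0.0, -1.0]]
ft_force: [-1.5, -0.0, 4.0]
gripper_width: -0.0003
```

Contact at z = 93.8 mm (drum top expected at 94), 4 N. Press slightly more and start rolling.

Emit:
drive_tool(
  series=[
    [0, 0, 0.4, 0, 0],
    [0, 0.5, 0, 0, 0],
    [0, 1, 0, 0, 0],
    [0, 2, 0, 0, 0],
    [0, 2, 0, 0, 0],
    [0, 2, 0, 0, 0],
  ],
)

```text
time: 13.68
position: [0.569, -0.0832, 0.0939]
tcp_rot: [[-0.98, -0.198, 0.001], [-0.198, 0.98, -0.001], [-0.0, -0.001, -1.0]]
ft_force: [-2.9, -0.0, 7.0]
gripper_width: -0.0001
```

Emit:
drive_tool(
  series=[
    [0, 2.5, 0, 0, 0],
    [0, 2.5, 0, 0, 0],
    [0, 2.5, 0, 0, 0],
    [0, 2.5, 0, 0, 0],
  ],
)

```text
time: 14.02
position: [0.567, -0.0733, 0.094]
tcp_rot: [[-0.98, -0.198, 0.001], [-0.198, 0.98, -0.001], [-0.0, -0.001, -1.0]]
ft_force: [-2.3, -0.7, 6.9]
gripper_width: 0.0002
```

```bash
cat >> h.py <<'E'
from scipy.optimize import least_squares
RC=np.array([.556,.0403]);RY=.18
def drum(tag):
    p,d=snap('side',tag);W=cloud('side',d);X,Y,Z=[W[...,i] for i in range(3)]
    hsv=cv2.cvtColor(p,cv2.COLOR_RGB2HSV)
    m=np.isfinite(Z)&(X>.46)&(X<.67)&(Y>-.17)&(Y<.09)&(Z>.025)&(hsv[...,1]>120)&(hsv[...,2]>90)&(hsv[...,0]>17)&(hsv[...,0]<32)
    k,l,st,_=cv2.connectedComponentsWithStats(m.astype(np.uint8)); m=l==1+st[1:,4].argmax()
    m=cv2.erode(m.astype(np.uint8),np.ones((3,3)))>0;P=W[m]
    f=lambda q:np.hypot((P[:,1]-q[0]-q[1]*(P[:,0]-.56))/np.sqrt(1+q[1]**2),P[:,2]-q[2])-.047
    y0=np.median(P[:,1])+.01
    r=least_squares(f,[y0,.2,.047],loss='soft_l1',f_scale=.002);q=r.x
    a=np.arctan(q[1]);s=(P[:,0]-.56)*np.cos(a)+(P[:,1]-q[0])*np.sin(a)
    e=np.percentile(s,[.5,99.5])
    mid=.0085
    c=np.array([.56,q[0]])+e.mean()*np.array([np.cos(a),np.sin(a)])
    dd=c-RC
    print('drum c',(c*1000).round(1),'yaw',a.round(3),'zc',(q[2]*1000).round(1),'len',(e*1000).round(1),'n',len(P),'| rest frame x,y',((dd[0]*np.cos(RY)+dd[1]*np.sin(RY))*1000).round(1),((-dd[0]*np.sin(RY)+dd[1]*np.cos(RY))*1000).round(1))
    o=arm.get_obs();t=np.array(o['position'])[:2]
    dd=t-RC;print('tip rest frame',((dd[0]*np.cos(RY)+dd[1]*np.sin(RY))*1000).round(1),((-dd[0]*np.sin(RY)+dd[1]*np.cos(RY))*1000).round(1),'z',o['position'][2],'t',o['time'],'f',np.round(o['ft_force'],1))
    a=cv2.imread(f'pics/{tag}.png')[180:300,270:420]
    cv2.imwrite(f'pics/c{tag}.png',cv2.resize(a,None,fx=5,fy=5,interpolation=2))
E
python3 -c "
from h import *
drum('s8')"
```

```text
drum c [567.9 -70.9] yaw 0.198 zc 47.9 len [-39.2  55.4] n 1526 | rest frame x,y -8.2 -111.5
tip rest frame -9.5 -113.4 z 0.09394960692945349 t 14.0667 f [-2.2 -0.9  7.5]
```

View pics/cs8.png

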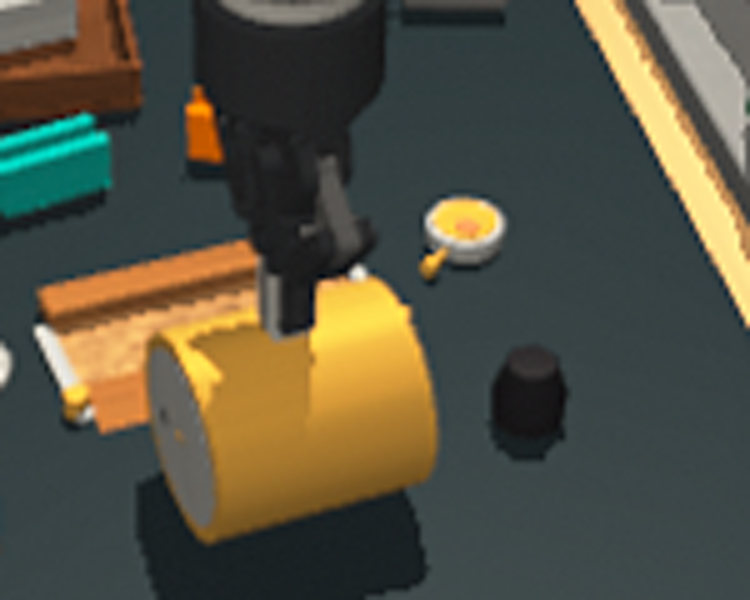

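The drum is rolling at half the tip's speed. Continuing.

Emit:
drive_tool(
  series=[
    [0, 3, 0, 0, 0],
    [0, 3, 0, 0, 0],
    [0, 3, 0, 0, 0],
    [0, 3, 0, 0, 0],
    [0, 3, 0, 0, 0],
    [0, 3, 0, 0, 0],
  ],
)

```text
time: 14.57
position: [0.5635, -0.0556, 0.0938]
tcp_rot: [[-0.98, -0.198, 0.001], [-0.198, 0.98, -0.0], [-0.001, -0.001, -1.0]]
ft_force: [-1.4, -1.4, 6.6]
gripper_width: 0.0002
```

Emit:
drive_tool(
  series=[
    [0, 3, 0, 0, 0],
    [0, 3, 0, 0, 0],
    [0, 2, 0, 0, 0],
    [0, 1, 0, 0, 0],
    [0, 0, 0, 0, 0],
    [0, 0, 0, 0, 0],
  ],
)

```text
time: 15.07
position: [0.5617, -0.0466, 0.0934]
tcp_rot: [[-0.98, -0.198, 0.001], [-0.198, 0.98, -0.0], [-0.001, -0.0, -1.0]]
ft_force: [-2.3, -0.2, 5.0]
gripper_width: -0.0002
```

```bash
python3 -c "
from h import *
drum('s9')"
```

```text
drum c [565.2 -57.4] yaw 0.198 zc 47.9 len [-42.   52.6] n 1541 | rest frame x,y -8.5 -97.8
tip rest frame -10.0 -86.5 z 0.09338432324405886 t 15.1167 f [-1.1  0.3  6.1]
```

Rest-frame y is now −98 mm. Lift gently and re-place the tip farther back.

Emit:
drive_tool(
  series=[
    [0, 0, -0.5, 0, 0],
    [0, 0, -1, 0, 0],
    [0, 0, -4, 0, 0],
    [0, -3, -5, 0, 0],
    [0, -8, 0, 0, 0],
    [0, -8, 0, 0, 0],
    [0, -6, 0, 0, 0],
    [0, -3, 5, 0, 0],
    [0, 0, 4, 0, 0],
    [0, 0, 0, 0, 0],
    [0, 0, 0, 0, 0],
  ],
)

```text
time: 16.03
position: [0.5665, -0.074, 0.0936]
tcp_rot: [[-0.98, -0.198, -0.001], [-0.198, 0.98, 0.0], [0.001, 0.001, -1.0]]
ft_force: [-0.2, -0.2, -0.1]
gripper_width: -0.0005
```

```bash
python3 -c "
from h import *
drum('s10')"
```

```text
drum c [565.4 -57. ] yaw 0.195 zc 48.0 len [-41.6  52.6] n 1400 | rest frame x,y -8.2 -97.4
tip rest frame -10.1 -114.3 z 0.09381394495159152 t 16.0833 f [ 0.1  0.3 -0.2]
```

Emit:
drive_tool(
  series=[
    [0, 0, 0.6, 0, 0],
    [0, 0, 0.5, 0, 0],
    [0, 0, 0, 0, 0],
    [0, 0, 0, 0, 0],
  ],
)

```text
time: 16.42
position: [0.5668, -0.074, 0.0932]
tcp_rot: [[-0.98, -0.198, -0.0], [-0.198, 0.98, 0.0], [0.0, 0.0, -1.0]]
ft_force: [0.3, -0.3, 0.5]
gripper_width: -0.0004
```

Emit:
drive_tool(
  series=[
    [0, 0, 0.5, 0, 0],
    [0, 0, 0, 0, 0],
    [0, 0, 0, 0, 0],
  ],
)

```text
time: 16.67
position: [0.567, -0.0742, 0.093]
tcp_rot: [[-0.98, -0.198, 0.0], [-0.198, 0.98, -0.0], [-0.0, -0.0, -1.0]]
ft_force: [-1.2, -0.3, 1.9]
gripper_width: -0.0
```

Emit:
drive_tool(
  series=[
    [0, 0, 0.5, 0, 0],
    [0, 0.5, 0, 0, 0],
    [0, 1, 0, 0, 0],
    [0, 2, -0.1, 0, 0],
    [0, 2.5, -0.1, 0, 0],
    [0, 2.5, -0.1, 0, 0],
  ],
)

```text
time: 17.17
position: [0.5655, -0.066, 0.0935]
tcp_rot: [[-0.98, -0.198, 0.001], [-0.198, 0.98, -0.001], [-0.0, -0.001, -1.0]]
ft_force: [-3.1, -0.3, 5.9]
gripper_width: -0.0001
```

Emit:
drive_tool(
  series=[
    [0, 3, -0.1, 0, 0],
    [0, 3, -0.1, 0, 0],
    [0, 3, 0, 0, 0],
    [0, 3, 0, 0, 0],
    [0, 3, 0, 0, 0],
  ],
)

```text
time: 17.58
position: [0.5625, -0.0511, 0.0939]
tcp_rot: [[-0.98, -0.198, 0.0], [-0.198, 0.98, -0.0], [-0.0, -0.001, -1.0]]
ft_force: [-3.7, -1.2, 8.8]
gripper_width: -0.0003
```

Emit:
drive_tool(
  series=[
    [0, 3, 0, 0, 0],
    [0, 3, 0, 0, 0],
    [0, 3, 0, 0, 0],
    [0, 3, 0, 0, 0],
    [0, 3, 0, 0, 0],
  ],
)

```text
time: 18.0
position: [0.5596, -0.0364, 0.0939]
tcp_rot: [[-0.98, -0.198, 0.001], [-0.198, 0.98, -0.0], [-0.001, -0.001, -1.0]]
ft_force: [-2.9, -1.1, 7.6]
gripper_width: -0.0004
```

Emit:
drive_tool(
  series=[
    [0, 3, 0, 0, 0],
    [0, 3, 0, 0, 0],
    [0, 3, 0.1, 0, 0],
    [0, 3, 0.2, 0, 0],
    [0, 3, 0.2, 0, 0],
    [0, 2, 0.1, 0, 0],
  ],
)

```text
time: 18.5
position: [0.5563, -0.0195, 0.0934]
tcp_rot: [[-0.98, -0.198, 0.001], [-0.198, 0.98, -0.0], [-0.001, -0.0, -1.0]]
ft_force: [-2.4, 0.4, 6.9]
gripper_width: -0.0005
```

```bash
python3 -c "
from h import *
drum('s11')"
```

```text
drum c [560.5 -29.6] yaw 0.196 zc 48.0 len [-46.5  47.5] n 1397 | rest frame x,y -8.1 -69.6
tip rest frame -10.5 -58.6 z 0.09337994068591046 t 18.55 f [-2.3 -0.1  8.3]
```

Emit:
drive_tool(
  series=[
    [0, 2, 0.1, 0, 0],
    [0, 1, 0, 0, 0],
    [0, 1, 0, 0, 0],
    [0, 0, 0, 0, 0],
    [0, 0, 0, 0, 0],
    [0, 0, -0.5, 0, 0],
    [0, 0, -0.7, 0, 0],
    [0, 0, -4, 0, 0],
    [0, 0, -4, 0, 0],
    [0, 0, 0, 0, 0],
  ],
)

```text
time: 19.38
position: [0.5555, -0.0158, 0.1019]
tcp_rot: [[-0.98, -0.198, 0.001], [-0.198, 0.98, -0.0], [-0.001, -0.0, -1.0]]
ft_force: [0.9, -0.0, 0.1]
gripper_width: 0.0001
```

```bash
python3 -c "
from h import *
drum('s12')"
```

```text
drum c [559.5 -27.7] yaw 0.195 zc 47.9 len [-47.7  46.6] n 1475 | rest frame x,y -8.8 -67.5
tip rest frame -10.6 -55.1 z 0.10158473811015116 t 19.4333 f [ 0.8 -0.3 -0.8]
```

View pics/cs12.png

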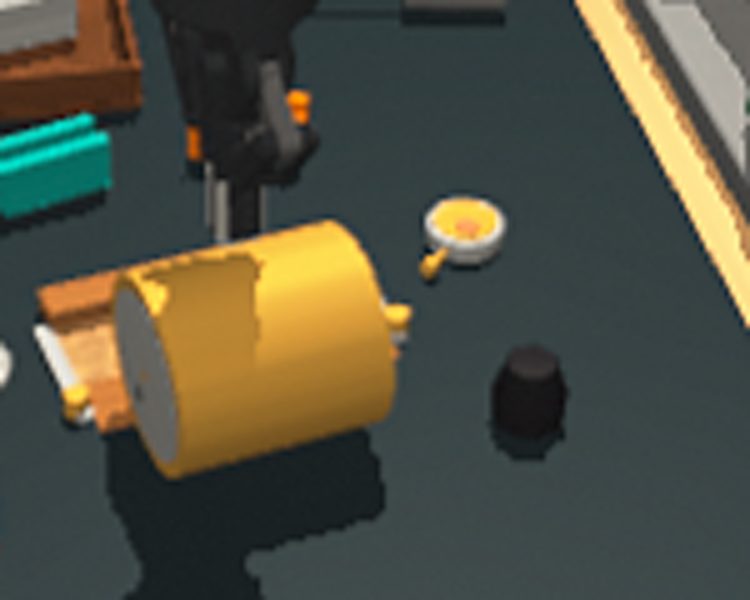

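```bash
cat > tab.py <<'E'
import numpy as np,sys
def tab(h,y0=-68,p0=-30,w=6,R=47):
    # ground profile
    ys=np.linspace(-150,60,8401); g=np.zeros_like(ys)
    st=max(0,h-6); 
    k=6/24; sl=(h-6)+k*(ys+49)   # bar shifted vertically
    m=(ys>=-49)&(ys<=-25); g[m]=np.maximum(0,sl[m]); g[(ys>-25)&(ys<=-19)]=h; g[(ys>=29)&(ys<=49)]=12
    yc=np.arange(y0,0.51,.25)
    zc=[]
    for y in yc:
        q=np.abs(ys-y)<=R; zc.append(np.max(g[q]+np.sqrt(R*R-(ys[q]-y)**2)))
    zc=np.array(zc)
    ph=np.concatenate([[0],np.cumsum(np.hypot(np.diff(yc),np.diff(zc)))])/R
    th0=np.arcsin((-p0-w)/R); a=-(w+R*th0)+R*ph
    th=np.maximum(0,abs(a)-w)/R
    p=np.where(abs(a)<=w,a,np.sign(a)*(w+R*np.sin(th)))
    return yc,zc,yc+p,zc+R*np.cos(th),p
if __name__=='__main__':
    for h in(5,6,7):
        yc,zc,yt,zt,p=tab(h)
        t=np.arange(-98,40,6)
        print(h,'\n',np.round(np.c_[t,np.interp(t,yt,yc),np.interp(t,yt,zc),np.interp(t,yt,zt),np.interp(t,yt,p)],1).tolist())
E
python3 tab.py;python3 -c "
from h import *
go(0,0,0,.196)"
```

```text
5 
 [[-98.0, -68.0, 47.0, 87.4, -30.0], [-92.0, -64.8, 47.0, 88.9, -27.2], [-86.0, -61.7, 47.0, 90.3, -24.3], [-80.0, -58.6, 47.0, 91.4, -21.4], [-74.0, -55.5, 47.0, 92.3, -18.5], [-68.0, -52.4, 47.0, 93.0, -15.6], [-62.0, -49.4, 47.3, 93.9, -12.6], [-56.0, -46.5, 48.1, 94.9, -9.5], [-50.0, -43.5, 48.8, 95.8, -6.5], [-44.0, -40.6, 49.6, 96.6, -3.4], [-38.0, -37.6, 50.3, 97.3, -0.4], [-32.0, -34.6, 51.0, 98.0, 2.6], [-26.0, -31.7, 51.5, 98.5, 5.7], [-20.0, -28.7, 51.9, 98.8, 8.7], [-14.0, -25.7, 52.0, 98.7, 11.7], [-8.0, -22.7, 52.0, 98.2, 14.7], [-2.0, -19.6, 52.0, 97.5, 17.6], [4.0, -16.6, 51.9, 96.6, 20.6], [10.0, -13.5, 51.7, 95.3, 23.5], [16.0, -10.4, 51.2, 93.6, 26.4], [22.0, -7.2, 50.5, 91.4, 29.2], [28.0, -4.0, 49.6, 88.7, 32.0], [34.0, -0.8, 48.4, 85.5, 34.8]]
6 
 [[-98.0, -68.0, 47.0, 87.4, -30.0], [-92.0, -64.8, 47.0, 88.9, -27.2], [-86.0, -61.7, 47.0, 90.3, -24.3], [-80.0, -58.6, 47.0, 91.4, -21.4], [-74.0, -55.5, 47.0, 92.3, -18.5], [-68.0, -52.5, 47.6, 93.6, -15.5], [-62.0, -49.5, 48.3, 94.9, -12.5], [-56.0, -46.5, 49.1, 95.9, -9.5], [-50.0, -43.6, 49.8, 96.8, -6.4], [-4
[... 692 characters left out ...]
, 95.9, -12.4], [-56.0, -46.6, 50.0, 96.9, -9.4], [-50.0, -43.6, 50.8, 97.8, -6.4], [-44.0, -40.7, 51.5, 98.5, -3.3], [-38.0, -37.7, 52.3, 99.3, -0.3], [-32.0, -34.8, 53.0, 100.0, 2.8], [-26.0, -31.8, 53.5, 100.5, 5.8], [-20.0, -28.8, 53.8, 100.8, 8.8], [-14.0, -25.8, 54.0, 100.6, 11.8], [-8.0, -22.8, 54.0, 100.2, 14.8], [-2.0, -19.7, 54.0, 99.5, 17.7], [4.0, -16.7, 53.9, 98.6, 20.7], [10.0, -13.6, 53.7, 97.3, 23.6], [16.0, -10.5, 53.2, 95.5, 26.5], [22.0, -7.3, 52.5, 93.3, 29.3], [28.0, -4.1, 51.6, 90.6, 32.1], [34.0, -0.9, 50.4, 87.4, 34.9]]
t 19.43 pos [555.4 -15.8 101.6] yaw 0.1991 tilt [ 8.e-04 -0.e+00 -1.e+00] ft [ 0.82 -0.3  -0.83] w -0.2
turn 0.0031
shift now-axes [541.4 125.4 101.1]
```

Emit:
drive_tool(
  series=[
    [0, -8, 0, 0, 0],
    [0, -10, 3, 0, 0],
    [0, 0, 3, 0, 0],
    [0, 0, 1.5, 0, 0],
    [0, 0, 0.8, 0, 0],
    [0, 0, 0, 0, 0],
    [0, 0, 0, 0, 0],
  ],
)

```text
time: 20.02
position: [0.5588, -0.034, 0.0939]
tcp_rot: [[-0.98, -0.198, -0.0], [-0.198, 0.98, -0.001], [0.001, -0.0, -1.0]]
ft_force: [-3.5, -0.6, 7.7]
gripper_width: 0.0001
```

Emit:
drive_tool(
  series=[
    [0, 0, 0.4, 0, 0],
    [0, 0, 0, 0, 0],
  ],
)

```text
time: 20.18
position: [0.5589, -0.0339, 0.0939]
tcp_rot: [[-0.98, -0.198, -0.0], [-0.198, 0.98, -0.001], [0.0, -0.001, -1.0]]
ft_force: [-4.1, -0.3, 8.9]
gripper_width: 0.0001
```

Emit:
drive_tool(
  series=[
    [0, 0.5, -0.2, 0, 0],
    [0, 1.5, 0, 0, 0],
    [0, 2, 0, 0, 0],
    [0, 2, 0, 0, 0],
    [0, 2, 0, 0, 0],
    [0, 2, 0, 0, 0],
    [0, 1, 0, 0, 0],
    [0, 0, 0, 0, 0],
    [0, 0, 0, 0, 0],
    [0, 0, -0.5, 0, 0],
    [0, 0, -0.7, 0, 0],
    [0, 0, -4, 0, 0],
  ],
)

```text
time: 21.18
position: [0.5558, -0.0226, 0.0969]
tcp_rot: [[-0.98, -0.198, -0.002], [-0.198, 0.98, 0.0], [0.002, 0.001, -1.0]]
ft_force: [0.3, 0.1, -1.2]
gripper_width: 0.0002
```

Emit:
drive_tool(
  series=[
    [0, 0, -4, 0, 0],
    [0, -8, 0, 0, 0],
    [0, -10, 0, 0, 0],
    [0, -8, 0, 0, 0],
    [0, 0, 0, 0, 0],
    [0, 0, 0, 0, 0],
  ],
)

```text
time: 21.68
position: [0.5616, -0.049, 0.1017]
tcp_rot: [[-0.981, -0.196, -0.0], [-0.196, 0.981, 0.0], [0.0, 0.0, -1.0]]
ft_force: [-0.0, 1.0, 0.6]
gripper_width: -0.0002
```

```bash
python3 -c "
from h import *
drum('s13');drum('s13b')"
```

```text
drum c [558.4 -21.7] yaw 0.198 zc 48.1 len [-48.9  45.7] n 1327 | rest frame x,y -8.7 -61.5
tip rest frame -10.5 -88.4 z 0.10161885738959 t 21.7333 f [ 0.1  0.  -0.6]
drum c [558.2 -21.7] yaw 0.2 zc 48.0 len [-49.   45.4] n 1310 | rest frame x,y -8.9 -61.4
tip rest frame -10.5 -88.1 z 0.1016246775402975 t 21.7833 f [-0.7 -0.2  0.3]
```

```bash
python3 -c "
from tab import *
for h in(5.,6,7.):
    yc,zc,yt,zt,p=tab(h,-62,-26)
    s=np.arange(0,126,5.);t=s-88
    print(h);print(np.round(np.c_[s,np.interp(t,yt,yc),np.interp(t,yt,zt),np.interp(t,yt,p)],1).T)
"
```

```text
5.0
[[  0.    5.   10.   15.   20.   25.   30.   35.   40.   45.   50.   55.
   60.   65.   70.   75.   80.   85.   90.   95.  100.  105.  110.  115.
  120.  125. ]
 [-62.  -59.4 -56.8 -54.3 -51.7 -49.2 -46.7 -44.3 -41.8 -39.3 -36.9 -34.4
  -31.9 -29.4 -26.9 -24.4 -21.9 -19.4 -16.9 -14.3 -11.7  -9.1  -6.5  -3.9
   -1.3   0.5]
 [ 89.5  90.6  91.5  92.2  92.9  93.7  94.7  95.5  96.2  96.9  97.5  98.
   98.5  98.8  98.9  98.7  98.3  97.8  97.2  96.2  95.   93.4  91.6  89.4
   86.8  86.4]
 [-26.  -23.6 -21.2 -18.7 -16.3 -13.8 -11.3  -8.7  -6.2  -3.7  -1.1   1.4
    3.9   6.4   8.9  11.4  13.9  16.4  18.9  21.3  23.7  26.1  28.5  30.9
   33.3  35. ]]
6
[[  0.    5.   10.   15.   20.   25.   30.   35.   40.   45.   50.   55.
   60.   65.   70.   75.   80.   85.   90.   95.  100.  105.  110.  115.
  120.  125. ]
 [-62.  -59.4 -56.8 -54.3 -51.8 -49.3 -46.8 -44.3 -41.9 -39.4 -36.9 -34.5
  -32.  -29.5 -27.  -24.5 -22.  -19.5 -16.9 -14.4 -11.8  -9.2  -6.6  -4.
   -1.3   0.5]
 [ 89.5  90.6  91.5  92.4  93.6  94.7  95.7  96.5  97.2  97.8  98.5  99.
   99.5  99.8  99.9  99.7  99.3  98.8  98.1  97.
[... 155 characters left out ...]
8.9  21.4  23.8  26.2  28.6  31.
   33.3  35. ]]
7.0
[[  0.    5.   10.   15.   20.   25.   30.   35.   40.   45.   50.   55.
   60.   65.   70.   75.   80.   85.   90.   95.  100.  105.  110.  115.
  120.  125. ]
 [-62.  -59.4 -56.8 -54.3 -51.8 -49.3 -46.9 -44.4 -41.9 -39.5 -37.  -34.5
  -32.1 -29.6 -27.1 -24.6 -22.1 -19.5 -17.  -14.4 -11.9  -9.3  -6.7  -4.
   -1.4   0.5]
 [ 89.5  90.6  92.   93.4  94.6  95.7  96.7  97.5  98.2  98.8  99.4 100.
  100.5 100.8 100.9 100.7 100.3  99.8  99.1  98.2  96.9  95.4  93.5  91.3
   88.8  86.8]
 [-26.  -23.6 -21.2 -18.7 -16.2 -13.7 -11.1  -8.6  -6.1  -3.5  -1.    1.5
    4.1   6.6   9.1  11.6  14.1  16.5  19.   21.4  23.9  26.3  28.7  31.
   33.4  35. ]]
```

Emit:
drive_tool(
  series=[
    [0, 0, 3, 0, 0],
    [0, 0, 4, 0, 0],
    [0, 0, 3, 0, 0],
    [0, 0, 0.5, 0, 0],
    [0, 0, 0, 0, 0],
    [0, 0, 0, 0, 0],
  ],
)

```text
time: 22.28
position: [0.5615, -0.048, 0.0913]
tcp_rot: [[-0.98, -0.198, -0.0], [-0.198, 0.98, 0.0], [0.0, 0.0, -1.0]]
ft_force: [-0.3, -0.3, -0.1]
gripper_width: -0.0001
```

Emit:
drive_tool(
  series=[
    [0, 0, 0.7, 0, 0],
    [0, 0, 0, 0, 0],
    [0, 0, 0, 0, 0],
  ],
)

```text
time: 22.53
position: [0.5617, -0.0481, 0.0908]
tcp_rot: [[-0.98, -0.198, 0.0], [-0.198, 0.98, -0.0], [-0.0, -0.0, -1.0]]
ft_force: [0.4, 0.7, 0.2]
gripper_width: 0.0003
```

Emit:
drive_tool(
  series=[
    [0, 0, 0.5, 0, 0],
    [0, 0, 0, 0, 0],
    [0, 0, 0, 0, 0],
  ],
)

```text
time: 22.78
position: [0.5616, -0.0481, 0.0902]
tcp_rot: [[-0.98, -0.198, 0.0], [-0.198, 0.98, -0.0], [-0.0, -0.0, -1.0]]
ft_force: [-1.6, -0.2, 0.3]
gripper_width: -0.0004
```

Emit:
drive_tool(
  series=[
    [0, 0, 0.5, 0, 0],
    [0, 0, 0, 0, 0],
    [0, 0, 0, 0, 0],
  ],
)

```text
time: 23.03
position: [0.5618, -0.0483, 0.09]
tcp_rot: [[-0.98, -0.198, 0.0], [-0.198, 0.98, -0.0], [-0.0, -0.0, -1.0]]
ft_force: [0.4, -0.3, 1.5]
gripper_width: 0.0001
```

Emit:
drive_tool(
  series=[
    [0, 0, 0.6, 0, 0],
    [0, 0.5, 0, 0, 0],
    [0, 1.5, -0.3, 0, 0],
    [0, 2, -0.4, 0, 0],
    [0, 2, -0.4, 0, 0],
  ],
)

```text
time: 23.45
position: [0.5607, -0.0424, 0.0909]
tcp_rot: [[-0.98, -0.198, 0.001], [-0.198, 0.98, -0.0], [-0.0, -0.001, -1.0]]
ft_force: [-2.0, -1.8, 4.9]
gripper_width: 0.0001
```

Emit:
drive_tool(
  series=[
    [0, 2, -0.4, 0, 0],
    [0, 2, -0.4, 0, 0],
    [0, 2, -0.3, 0, 0],
  ],
)

```text
time: 23.7
position: [0.5594, -0.0366, 0.092]
tcp_rot: [[-0.98, -0.198, 0.0], [-0.198, 0.98, -0.001], [-0.0, -0.001, -1.0]]
ft_force: [-1.8, -2.6, 6.8]
gripper_width: 0.0002
```

Emit:
drive_tool(
  series=[
    [0, 2, -0.4, 0, 0],
    [0, 2, -0.4, 0, 0],
    [0, 2, -0.4, 0, 0],
  ],
)

```text
time: 23.95
position: [0.5583, -0.0309, 0.0935]
tcp_rot: [[-0.98, -0.198, 0.0], [-0.198, 0.98, -0.001], [-0.0, -0.001, -1.0]]
ft_force: [-3.8, -3.4, 6.9]
gripper_width: 0.0
```

```bash
python3 -c "
from h import *
drum('s14')"
```

```text
drum c [556.6 -13. ] yaw 0.198 zc 49.1 len [-50.4  43.5] n 1310 | rest frame x,y -8.9 -52.5
tip rest frame -10.5 -70.2 z 0.09354040070214853 t 24.0 f [-3.3 -1.9  6.6]
```

Climbing as modelled, consistent with a crest near 6 mm. Continuing.

Emit:
drive_tool(
  series=[
    [0, 2, -0.4, 0, 0],
    [0, 2, -0.5, 0, 0],
    [0, 2, -0.4, 0, 0],
    [0, 2, -0.4, 0, 0],
  ],
)

```text
time: 24.33
position: [0.5567, -0.023, 0.0953]
tcp_rot: [[-0.98, -0.198, 0.0], [-0.198, 0.98, -0.001], [-0.0, -0.001, -1.0]]
ft_force: [-3.1, -2.6, 7.9]
gripper_width: 0.0002
```

Emit:
drive_tool(
  series=[
    [0, 2, -0.4, 0, 0],
    [0, 2, -0.4, 0, 0],
    [0, 2, -0.4, 0, 0],
    [0, 2, -0.3, 0, 0],
  ],
)

```text
time: 24.67
position: [0.5551, -0.0151, 0.0968]
tcp_rot: [[-0.98, -0.198, 0.0], [-0.198, 0.98, -0.001], [-0.0, -0.001, -1.0]]
ft_force: [-3.8, -2.2, 8.0]
gripper_width: 0.0001
```

Emit:
drive_tool(
  series=[
    [0, 2, -0.3, 0, 0],
    [0, 2, -0.3, 0, 0],
    [0, 2, -0.3, 0, 0],
    [0, 2, -0.3, 0, 0],
  ],
)

```text
time: 25.0
position: [0.5535, -0.0072, 0.0979]
tcp_rot: [[-0.98, -0.198, 0.0], [-0.198, 0.98, -0.001], [-0.0, -0.001, -1.0]]
ft_force: [-3.2, -1.9, 7.6]
gripper_width: -0.0004
```

Emit:
drive_tool(
  series=[
    [0, 2, -0.3, 0, 0],
    [0, 2, -0.2, 0, 0],
    [0, 2, -0.3, 0, 0],
    [0, 2, -0.2, 0, 0],
  ],
)

```text
time: 25.33
position: [0.552, 0.0007, 0.099]
tcp_rot: [[-0.98, -0.198, 0.0], [-0.198, 0.98, -0.001], [-0.0, -0.001, -1.0]]
ft_force: [-3.6, -2.5, 7.5]
gripper_width: -0.0002
```

Emit:
drive_tool(
  series=[
    [0, 2, -0.3, 0, 0],
    [0, 2, -0.2, 0, 0],
    [0, 2, -0.2, 0, 0],
    [0, 2, -0.2, 0, 0],
  ],
)

```text
time: 25.67
position: [0.5505, 0.0087, 0.0998]
tcp_rot: [[-0.98, -0.198, 0.001], [-0.198, 0.98, -0.0], [-0.001, -0.001, -1.0]]
ft_force: [-1.8, -1.1, 6.9]
gripper_width: 0.0001
```

```bash
python3 -c "
from h import *
drum('s15')"
```

```text
drum c [552.2   6.7] yaw 0.195 zc 53.8 len [-55.   39.2] n 1424 | rest frame x,y -9.7 -32.4
tip rest frame -11.1 -29.8 z 0.09975906245469987 t 25.7167 f [-2.1 -2.2  6.8]
```

View pics/cs15.png

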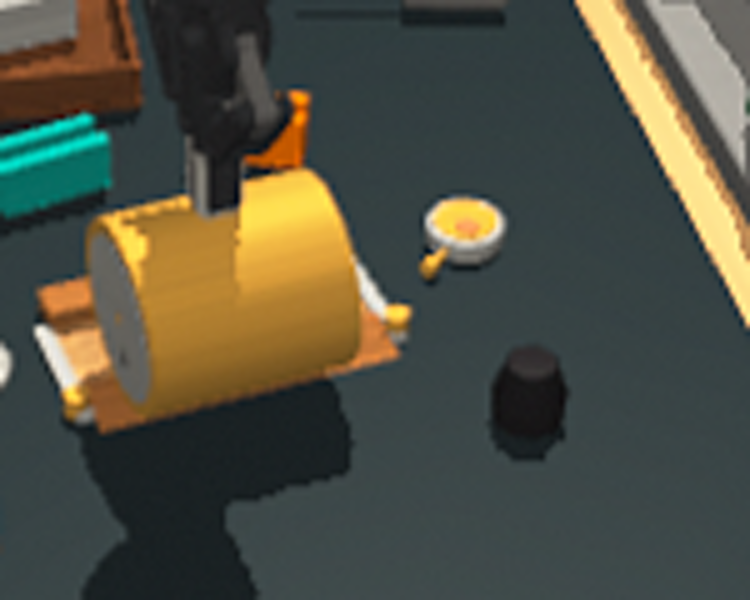

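Emit:
drive_tool(
  series=[
    [0, 2, -0.1, 0, 0],
    [0, 2, -0.1, 0, 0],
    [0, 2, -0.1, 0, 0],
    [0, 2, 0, 0, 0],
  ],
)

```text
time: 26.05
position: [0.549, 0.0168, 0.1001]
tcp_rot: [[-0.98, -0.198, 0.001], [-0.198, 0.98, -0.0], [-0.001, -0.0, -1.0]]
ft_force: [-2.1, -0.1, 7.3]
gripper_width: 0.0001
```

Emit:
drive_tool(
  series=[
    [0, 2, 0, 0, 0],
    [0, 2, 0, 0, 0],
    [0, 2, 0.1, 0, 0],
    [0, 2, 0.1, 0, 0],
  ],
)

```text
time: 26.38
position: [0.5474, 0.0248, 0.0999]
tcp_rot: [[-0.98, -0.198, 0.001], [-0.198, 0.98, 0.0], [-0.001, 0.0, -1.0]]
ft_force: [-2.6, -0.2, 7.7]
gripper_width: -0.0003
```

Emit:
drive_tool(
  series=[
    [0, 2, 0.2, 0, 0],
    [0, 2, 0.2, 0, 0],
    [0, 2, 0.2, 0, 0],
  ],
)

```text
time: 26.63
position: [0.5463, 0.0308, 0.0994]
tcp_rot: [[-0.98, -0.198, 0.001], [-0.198, 0.98, 0.001], [-0.001, 0.0, -1.0]]
ft_force: [-2.2, -0.2, 7.4]
gripper_width: 0.0
```

Emit:
drive_tool(
  series=[
    [0, 2, 0.2, 0, 0],
    [0, 2, 0.2, 0, 0],
    [0, 2, 0.3, 0, 0],
  ],
)

```text
time: 26.88
position: [0.5451, 0.0368, 0.0987]
tcp_rot: [[-0.98, -0.198, 0.001], [-0.198, 0.98, 0.001], [-0.001, 0.001, -1.0]]
ft_force: [-2.2, 0.6, 7.3]
gripper_width: 0.0003
```

```bash
python3 -c "
from h import *
drum('s16')"
```

```text
drum c [549.8  20.9] yaw 0.196 zc 54.5 len [-57.2  36.4] n 1417 | rest frame x,y -9.6 -18.0
tip rest frame -11.4 -1.1 z 0.0986304748395391 t 26.9333 f [-2.3  2.1  7. ]
```

Emit:
drive_tool(
  series=[
    [0, 1.5, 0.2, 0, 0],
    [0, 1.5, 0.2, 0, 0],
    [0, 1.5, 0.3, 0, 0],
  ],
)

```text
time: 27.18
position: [0.5442, 0.0413, 0.0979]
tcp_rot: [[-0.98, -0.198, 0.001], [-0.198, 0.98, 0.001], [-0.002, 0.001, -1.0]]
ft_force: [-1.5, 1.2, 7.2]
gripper_width: -0.0001
```

Emit:
drive_tool(
  series=[
    [0, 1.5, 0.3, 0, 0],
    [0, 1.5, 0.3, 0, 0],
    [0, 1.5, 0.3, 0, 0],
  ],
)

```text
time: 27.43
position: [0.5434, 0.0459, 0.097]
tcp_rot: [[-0.98, -0.198, 0.001], [-0.198, 0.98, 0.001], [-0.002, 0.001, -1.0]]
ft_force: [-1.7, 1.5, 5.5]
gripper_width: 0.0001
```

Emit:
drive_tool(
  series=[
    [0, 1.5, 0.4, 0, 0],
    [0, 1.5, 0.4, 0, 0],
    [0, 1.5, 0.4, 0, 0],
  ],
)

```text
time: 27.68
position: [0.5425, 0.0504, 0.0957]
tcp_rot: [[-0.98, -0.198, 0.001], [-0.198, 0.98, 0.002], [-0.002, 0.001, -1.0]]
ft_force: [-1.2, 1.9, 5.9]
gripper_width: 0.0002
```

```bash
python3 -c "
from h import *
drum('s17')"
```

```text
drum c [548.4  28. ] yaw 0.195 zc 53.7 len [-58.8  35.1] n 1429 | rest frame x,y -9.7 -10.7
tip rest frame -11.5 12.6 z 0.09556714103717837 t 27.7333 f [-0.6  1.9  6.3]
```

Emit:
drive_tool(
  series=[
    [0, 1.5, 0.5, 0, 0],
    [0, 1.5, 0.5, 0, 0],
    [0, 1.5, 0.5, 0, 0],
  ],
)

```text
time: 27.98
position: [0.5416, 0.0549, 0.0942]
tcp_rot: [[-0.98, -0.198, 0.002], [-0.198, 0.98, 0.002], [-0.002, 0.002, -1.0]]
ft_force: [-1.3, 2.3, 5.3]
gripper_width: 0.0001
```

Emit:
drive_tool(
  series=[
    [0, 1.5, 0.6, 0, 0],
    [0, 1.5, 0.6, 0, 0],
    [0, 1.5, 0.6, 0, 0],
  ],
)

```text
time: 28.23
position: [0.5408, 0.0595, 0.0924]
tcp_rot: [[-0.98, -0.198, 0.002], [-0.198, 0.98, 0.002], [-0.002, 0.002, -1.0]]
ft_force: [-1.5, 2.7, 6.1]
gripper_width: -0.0002
```

```bash
python3 -c "
from h import *
drum('s18')"
```

```text
drum c [547.5  32.6] yaw 0.194 zc 52.6 len [-59.4  33.9] n 1434 | rest frame x,y -9.7 -6.0
tip rest frame -11.6 21.9 z 0.0922312300047794 t 28.2833 f [-0.3  3.9  5.9]
```

Emit:
drive_tool(
  series=[
    [0, 1.5, 0.6, 0, 0],
    [0, 1.5, 0.7, 0, 0],
    [0, 1.5, 0.7, 0, 0],
  ],
)

```text
time: 28.53
position: [0.5398, 0.064, 0.0903]
tcp_rot: [[-0.98, -0.198, 0.002], [-0.198, 0.98, 0.003], [-0.002, 0.002, -1.0]]
ft_force: [-0.5, 3.2, 5.5]
gripper_width: 0.0002
```

Emit:
drive_tool(
  series=[
    [0, 1.5, 0.7, 0, 0],
    [0, 1.5, 0.8, 0, 0],
    [0, 1, 0.5, 0, 0],
  ],
)

```text
time: 28.78
position: [0.539, 0.068, 0.0882]
tcp_rot: [[-0.98, -0.198, 0.002], [-0.198, 0.98, 0.003], [-0.002, 0.002, -1.0]]
ft_force: [-1.2, 3.4, 5.4]
gripper_width: 0.0
```

```bash
python3 -c "
from h import *
drum('s19')"
```

```text
drum c [546.8  37.4] yaw 0.193 zc 51.0 len [-60.2  33.3] n 1358 | rest frame x,y -9.6 -1.2
tip rest frame -11.8 30.4 z 0.08805337525575836 t 28.8333 f [-0.8  3.4  4.5]
```

Emit:
drive_tool(
  series=[
    [0, 1, 0.5, 0, 0],
    [0, 1, 0.5, 0, 0],
    [0, 1, 0.5, 0, 0],
  ],
)

```text
time: 29.08
position: [0.5384, 0.0706, 0.0866]
tcp_rot: [[-0.98, -0.198, 0.002], [-0.198, 0.98, 0.002], [-0.002, 0.002, -1.0]]
ft_force: [-0.6, 3.2, 6.1]
gripper_width: -0.0002
```

Emit:
drive_tool(
  series=[
    [0, 1, 0.5, 0, 0],
    [0, 0.5, 0.3, 0, 0],
    [0, 0, 0, 0, 0],
  ],
)

```text
time: 29.33
position: [0.5382, 0.0715, 0.0861]
tcp_rot: [[-0.98, -0.198, 0.001], [-0.198, 0.98, 0.001], [-0.001, 0.0, -1.0]]
ft_force: [-1.3, 3.4, 6.5]
gripper_width: -0.0001
```

```bash
python3 -c "
from h import *
drum('s20')"
```

```text
drum c [546.1  39.1] yaw 0.194 zc 50.3 len [-60.9  32.5] n 1355 | rest frame x,y -10.0 0.6
tip rest frame -12.0 33.9 z 0.08611265671065704 t 29.3833 f [-1.6  1.9  7.4]
```

View pics/cs20.png

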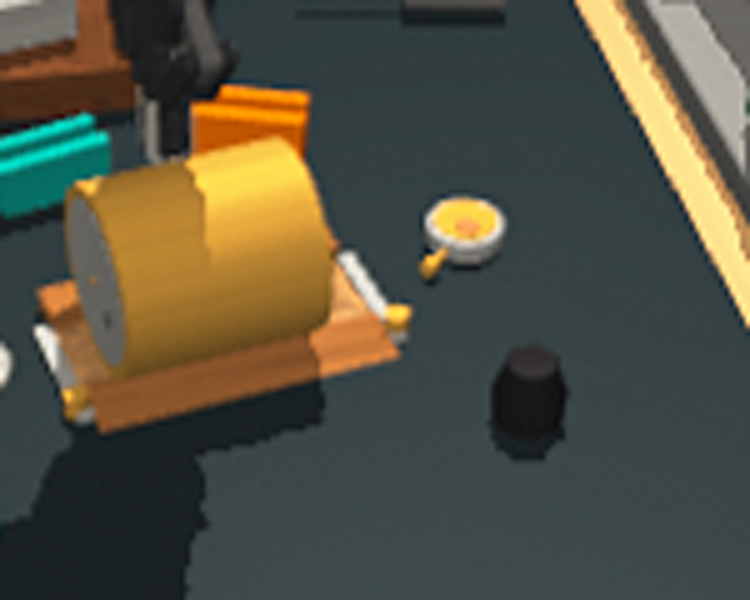

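The drum is seated: centre about 49.3 mm up once the camera offset is removed, and y ≈ 0. Release slowly and check.

Emit:
drive_tool(
  series=[
    [0, 0, -0.4, 0, 0],
    [0, 0, -0.4, 0, 0],
    [0, 0, -0.5, 0, 0],
    [0, 0, -2, 0, 0],
    [0, 0, -5, 0, 0],
    [0, 0, -10, 0, 0],
    [0, 0, -10, 0, 0],
    [0, 0, 0, 0, 0],
    [0, 0, 0, 0, 0],
  ],
)

```text
time: 30.13
position: [0.5384, 0.0709, 0.1149]
tcp_rot: [[-0.98, -0.198, 0.002], [-0.198, 0.98, -0.0], [-0.002, -0.001, -1.0]]
ft_force: [-0.4, 0.2, -0.7]
gripper_width: 0.0001
```

```bash
python3 -c "
from h import *
drum('s21');drum('s21b')"
```

```text
drum c [546.3  39. ] yaw 0.196 zc 50.2 len [-60.4  32.5] n 1393 | rest frame x,y -9.8 0.5
tip rest frame -12.3 33.3 z 0.11413389986007703 t 30.1833 f [-0.2 -0.1 -0.1]
drum c [545.9  39. ] yaw 0.197 zc 50.4 len [-61.   32.3] n 1407 | rest frame x,y -10.1 0.6
tip rest frame -12.7 33.4 z 0.11360573345952045 t 30.2333 f [-1.1  1.2 -0.1]
```

Emit:
drive_tool(
  series=[
    [0, 0, -15, 0, 0],
    [0, 0, -25, 0, 0],
    [0, 15, -20, 0, 0],
    [0, 30, 0, 0, 0],
    [0, 30, 0, 0, 0],
    [0, 30, 0, 0, 0],
    [0, 30, 0, 0, 0],
    [0, 30, 0, 0, 0],
    [0, 30, 0, 0, 0],
    [0, 30, 0, 0, 0],
    [0, 15, 0, 0, 0],
    [0, 0, 0, 0, 0],
  ],
)

```text
time: 31.23
position: [0.4889, 0.3087, 0.1728]
tcp_rot: [[-0.98, -0.201, -0.001], [-0.201, 0.98, 0.0], [0.001, 0.0, -1.0]]
ft_force: [0.4, 0.4, 0.2]
gripper_width: 0.0002
```

```bash
python3 - <<'E'
from h import *
go(0,0,0)
p,d=snap('top','t22');W=cloud('top',d);X,Y,Z=[W[...,i] for i in range(3)];ok=np.isfinite(Z);hsv=cv2.cvtColor(p,cv2.COLOR_RGB2HSV)
m=ok&(X>.46)&(X<.67)&(Y>-.05)&(Y<.1)&(Z>.03)&(hsv[...,1]>90)&(hsv[...,2]>90)
m=cv2.erode(m.astype(np.uint8),np.ones((5,5)))>0;P=W[m]
f=lambda q:np.hypot((P[:,1]-q[0]-q[1]*(P[:,0]-.556))/np.sqrt(1+q[1]**2),P[:,2]-q[2])-.047
q=least_squares(f,[.04,.2,.047],loss='soft_l1',f_scale=.002).x
a=np.arctan(q[1]);s=(P[:,0]-.556)*np.cos(a)+(P[:,1]-q[0])*np.sin(a);e=np.percentile(s,[.5,99.5])
c=np.array([.556,q[0]])+e.mean()*np.array([np.cos(a),np.sin(a)]);D=c-RC
print(q,a,e,'rest',D[0]*np.cos(RY)+D[1]*np.sin(RY),-D[0]*np.sin(RY)+D[1]*np.cos(RY))
drum('s22')
# what changed vs start
p0=np.load('pics/t6.npz')['p'];pp=np.load('pics/top0.npz')['p']
# vblock in tray
v=ok&(X>.44)&(X<.54)&(Y>.25)&(Y<.37)&(Z>.026)&(hsv[...,1]<60)
if v.sum()>10: print('vblock',cv2.minAreaRect((W[v][:,:2]*1000).astype(np.float32)),np.percentile(Z[v],95))
E
```

```text
t 31.23 pos [488.9 308.7 172.8] yaw 0.2028 tilt [-1.2e-03  2.0e-04 -1.0e+00] ft [0.38 0.38 0.21] w 0.2
shift now-axes [ 540.8 -204.   173.3]
[0.04081627 0.19427578 0.04878893] 0.19188548873578848 [-0.0581317   0.03553865] rest -0.011203301748866813 0.0003736671928846859
drum c [546.2  39.1] yaw 0.191 zc 50.2 len [-60.4  32.4] n 1407 | rest frame x,y -9.8 0.6
tip rest frame -17.7 273.5 z 0.17280776116991736 t 31.3333 f [ 0.6 -0.4  0.3]
vblock ((492.4200134277344, 292.0925598144531), (72.46674346923828, 90.386962890625), 20.460004806518555) 0.4459674435662569
```

View pics/t22.png

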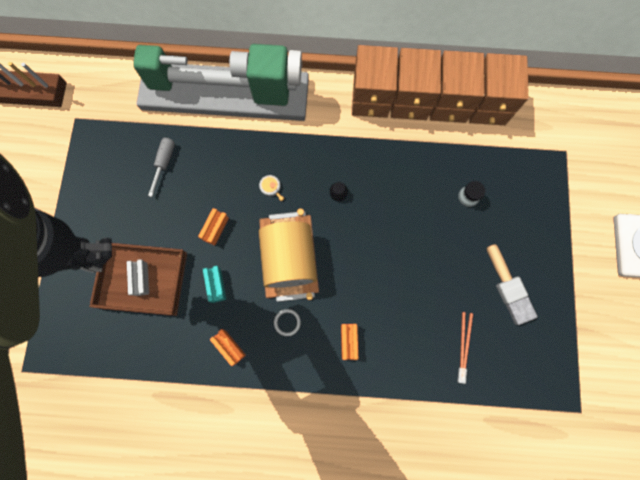

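View pics/s22.png

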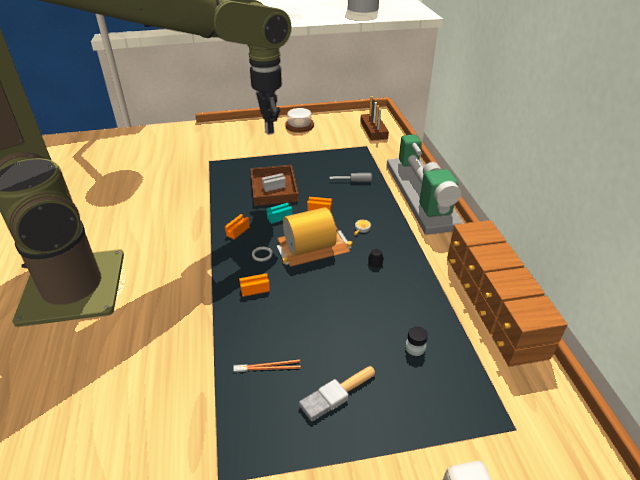

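The top view shows the drum in the rest at (287,255) and the V-block in the tray at (137,278). Nothing else has moved. Two readings 0.1 s apart and the earlier ones agree that the drum is at rest, and the arm is clear.

```bash
python3 -c "
from h import *
print(arm.job_done())"
```

```text
the job is handed in; nothing more can be done
None
```

The job is done and handed in at about 31 s of the 72 s allowed. The steel V-block is in the wooden tray and the brass drum is seated in the rest.

- **V-block:** I gripped it across its sides, lifted it straight up out of the rest and set it down gently in the tray.
- **Drum:** I rolled it with closed fingertips on its top, in three short strokes on the flat. One continuous stroke then took it up the slope, over the crest and down into the seat. In the readings the downward press stayed below about 9 N (the limit is 25 N), and the fingertips stayed on the drum until it was in the seat.

**Last checks:**
- The drum's centre is within 1 mm of the seat across the bars. The two cameras put it 48.8 and 50.2 mm up; the side camera read about 1 mm high throughout.
- It stayed put after release, with the arm clear of everything.
- By eye in the top view, the other things on the bench are where they started.

**Disagreements:**
- The drum sits about 10 mm off the rest's middle along its axis. It started that way, and rolling does not change it.
- Its measured yaw is 0.19 rad against 0.18 for the rest.
- The numeric check of the V-block in the tray gave no usable result because the arm was in the way. That placing is confirmed from both pictures only.

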